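Get the shoe dryer ready and set it running

TASK

Get the shoe dryer on the laundry counter going. Fit its lint filter, tongue hooked under the steel lip next to the timer and the frame swung down fully home, and put every clog on the sloping rack, soles on the rails, heels down against the stop, toes pointing straight up the slope. When the filter is in and all the clogs are on the rack, turn the timer clockwise until its pointer is on the broad white mark; do not knock over or push away the other things on the counter.

Things in the scene. Friction and masses are not known exactly. Their poses are not given: they have to be found in the camera images.
- clog0: one of 3 or 4 identical child's clogs, slate-grey foam, upright on the counter (absent: None). 130 mm long, 50 wide, closed toe half 46 tall, open heel half 36 tall. Origin: centre of the sole's underside; +x to the toe, +z up. Toe half (x -10 to +50 mm) has upright sides 47 mm apart, z 14 to 40 mm: grip across y 10 mm ahead of the origin (balance). Heel half: upright sides 44 apart. 0.11 kg
- clog1: another such clog, same size and axes as clog0
- clog2: another such clog, same size and axes as clog0
- clog3: another such clog, same size and axes as clog0
- filter: lint filter cassette, grey frame with gauze, 120 (x) x 108 (y) x 20 mm, flat on the counter, handle up. Origin: centre of the underside, +z up. Its -x edge is a tongue 20 mm long, 6 mm thick, flush with the underside. Handle: upright fin over the origin, 14 mm thick in x, 62 long in y, top 52 mm above the underside; grip across x. 0.16 kg
- filter_seat (a point): where the filter's origin lies when home, on the floor of the well in the right part of the dryer; x away from the robot, z up (turns with the dryer). The well is 125 mm (x) by 116 (y) inside, centred here, rim 20 mm above the floor: home, the frame is level with the rim
- lip (a point): middle of the free edge, on the underside, of the steel lip over the well's -x end (timer side). It covers the first 10 mm of the well; underside 15 mm, top 20 mm above the floor. The opening left, 115 mm, is shorter than the filter: with the far edge raised about 20 degrees the tongue goes down behind the lip, is drawn to -x under it, then the far edge swings down
- rack: sloping steel wire shoe rack, fixed on the dryer left of the well. Origin: middle of its low end, at the heel stop's inner face, in the plane where soles rest, 72 mm above the counter. +x up the slope (25 degrees, rising away from the robot), +y left along the rack, +z square to the slope. 8 mm rails along y carry the soles at x = 20, 68, 116 mm
- heel_stop (a point): top of the heel-stop bar at the rack's middle; the bar runs along the rack's y at its low end, 13 mm above the sole plane. Low end bars up the slope at y = -176 and 176 mm rise 12 mm above that plane. Four clogs fit side by side 80 mm apart (rack y = -120, -40, 40, 120 mm)
- timer (a joint): the dryer's timer knob, rad. Grows clockwise seen from above, 0 (off, pointer straight away from the robot) to 4.7; at 1.57 the pointer is on the broad white mark. Starts between 0.1 and 0.7. Stays where left (friction 0.04 N m)
- timer_grip (a point): on the timer's upright axis at the height to grip, 37 mm above the control panel (panel 45 mm above the counter). Grip: upright bar across the axis, 14 mm thick, 46 long, 32 tall, top 7 mm above this point; along the dryer's x at 0 rad, turns with the knob; white line on one half of its top is the pointer
- timer_mark (a point): centre of the broad white mark (18 x 7 mm) on the panel to the right of the timer knob, the only broad one of twelve
- cup: bystander: white plastic dosing cup, 56 mm wide, 50 mm tall, open at the top. Origin: centre of its underside
- brush: bystander: small wooden scrubbing brush lying bristles down, 100 x 45 x 36 mm. Origin: centre of its underside
- soap: bystander: bar of cream laundry soap, 80 x 48 x 30 mm. Origin: centre of its underside
There are look-alikes about, which are no part of the job. Leave any yellow look-alike of the clog0 alone.

How it is judged (in metres and radians):
On the way, in this order (a step that is already met when the one before it is completed fails the run):
1. the filter is home and every clog is on the rack (x of filter in the frame of filter_seat between -0.007 and 0.007 m and y of filter in the frame of filter_seat between -0.007 and 0.007 m and z of filter in the frame of filter_seat between -0.004 and 0.004 m and angle between the z axis of filter and the z axis of filter_seat, either way round below 0.05 rad and x of clog0 in the frame of rack between 0.055 and 0.085 m and y of clog0 in the frame of rack between -0.165 and 0.165 m and z of clog0 in the frame of rack between -0.006 and 0.008 m and angle between the z axis of each of clog0, clog1, clog2, clog3 and the z axis of rack, either way round below 0.12 rad and angle between the x axis of each of clog0, clog1, clog2, clog3 and the x axis of rack, either way round below 0.25 rad and angle between each of clog0, clog1, clog2, clog3's own x axis and vertical below 1.35 rad and x of clog1 in the frame of rack between 0.055 and 0.085 m and y of clog1 in the frame of rack between -0.165 and 0.165 m and z of clog1 in the frame of rack between -0.006 and 0.008 m and x of clog2 in the frame of rack between 0.055 and 0.085 m and y of clog2 in the frame of rack between -0.165 and 0.165 m and z of clog2 in the frame of rack between -0.006 and 0.008 m and x of clog3 in the frame of rack between 0.055 and 0.085 m and y of clog3 in the frame of rack between -0.165 and 0.165 m and z of clog3 in the frame of rack between -0.006 and 0.008 m), for 0.2 s.
2. then the timer is turned to the broad mark (value of joint timer between 1.45 and 1.69 rad), for 0.2 s.
At the end, for the whole second after the job is handed in: Filter home under the lip (7 mm sideways, 4 mm in height, 0.05 rad flat). Each clog at rest on the rack: sole on the rails (8 mm, 0.12 rad), toe up the slope (0.25 rad), heel within 20 mm of the stop. Timer within 0.12 rad of the broad mark, set last (all of step 1 and all of step 2 and linear speed of each of clog0, clog1, clog2, clog3, filter below 0.02 m/s); the robot touches nothing.
It fails at once if another thing on the counter is knocked over (angle between any of cup, brush, soap's own z axis and vertical above 0.6 rad).
It fails at once if another thing on the counter is pushed more than 80 mm away (distance of any of cup, brush, soap from where it was at the start of the episode above 0.08 m).
Of clog0, clog1, clog2, clog3 only 3 to 4 are there at a start; the rules pass over those that are not, and their reading is None.
At some moment in a run one of clog0, clog1, clog2, clog3 may be knocked a few centimetres aside while the robot is not near it.
It also fails if it takes over 210 s, if anything falls off the work surface, if the arm or the gripper's body presses on something with over 40 N, if the wrist force passes 120 N, or if a joint passes its speed limit or range.

ROBOT

A 6-joint arm with a two-finger parallel gripper is mounted at the origin on the work surface. World frame = base frame: x ahead of the robot, y to its left, z up, the work surface at z = 0. Lengths are in m, angles in degrees, forces in N, time in s.
With the tool pointing down it reaches from about 0.3 to 0.75 m from the base axis. Payload 8.5 kg.
Tool frame: the origin (TCP) lies on the centre line of the jaws, within the pads' length; the fingertips stand 11 mm ahead of it and the grasp point (between the pads) lies 8 mm behind it; x points along the fingers, y is the direction in which the jaws open and shut, and the axes are right-handed (so a half turn about x gives the same grasp; the last joint's range is limited). The gripper opens to 85 mm and grips with 20 to 120 N. Pads are 22 mm wide; open, the fingers measure 114 mm over their backs; the gripper's body (76 mm by 85 mm) begins 54 mm behind the grasp point. The pads swing forward as they close: fully open they stand 13 mm farther back than shut.
Start: joints at [-12.336, 21.807, 74.336, -0, 83.858, -12.336], TCP at [0.55, 0, 0.207] pointing down, gripper open.
Joint ranges: [-178.18, 178.18], [-50.72, 133.34], [12.68, 142.11], [-81.47, 261.47], [9.98, 163.14], [-165.26, 165.26]. Speed limits (degrees/s): [136.94, 136.94, 180, 180, 180, 180].

INTERFACE

Orientations are given as a 3x3 rotation matrix whose columns are the frame's x, y, z axes.
In Python, from rig import env gives the robot as it stands.
- The arm moves only by the tool carry_out, never from a script. Its argument "motion" is a list that holds one entry, the list of rows, each a list of 7 numbers: the shift along the tool's x, y, z in cm, then the turn, a rotation vector about the tool's x, y, z in rad, then the finger opening in cm, from 0 to 8.54. A call has 1 to 5 rows; each row is the pose to reach, as a shift and turn from the pose commanded when the call began, along the tool's axes at that moment; what a row does not reach only later rows make up. A row lasts 1/12 s, in which the tool goes at most 41.7 mm and 7.16 degrees, less where a joint would pass 70% of its speed; a pose out of reach is approached as far as the arm can. A call with a gripper value outside its range is refused whole. The fingers move at their own pace and stop on an object; "grip_force" is the grip in N (left out, the last holds). Time passes only in rows, so rows that repeat a pose let the fingers close. It gives the time, the measured TCP pose, the force and the opening at its end, in the units of the state.
- env.observe(): the state, without advancing time (a new reading comes with each control period).
- env.get_image(name): name is "scene" or "side" or "wrist"; returns a dict with "image" (400x640x3 uint8, red, green, blue), "fov_y" (degrees; the focal length in pixels is half the picture's height over the tangent of half this angle, whatever the lens; pixels are square), "cx", "cy" (the principal point, pixels), "k1" (the pictures are not rectified: a ray, as slopes to the right and down, at radius r is drawn at 1 + k1 r^2 times it, then the intrinsics apply), "R" (3x3) and "t" (3): a world point X has camera coordinates R X + t. Camera axes: x right, y down, z forward; pixel columns grow to the right and rows downward; lengths in m; the calibration is good to about 2 mm. A picture is of the moment at which its call begins. There is no depth.
- env.close_job(): hands the job in, once; it reports no verdict.
The state is a dict: "time_s": time; "q": joint angles; "qvel": joint speeds; "joint_efforts": joint torques, N m; "position": TCP position; "tool_rot": TCP orientation; "ft_force": force on the tool from outside, world axes, zero at the start; "wrist_torque": the same for the moment, N m; "grip_width": finger opening in m.
Only numpy, scipy, OpenCV 4.12 (cv2) and the standard library are available. Lean on these libraries where they do the work, as an engineer would, in place of code of your own. Each camera call takes 0.05 s, during which the arm holds its last target. There are 200 camera calls.

## Working session

There is one attempt and no reset: what is moved stays moved. The work goes in short steps, Python scripts to look and compute and a tool call to move; the robot and the scene stay as the last step left them, time stands still between calls to the robot, and variables do not carry over. Pictures are saved under pics/ and viewed, on a budget of 14 in all, crops included, one or two more only if the job needs it, and the job is handed in when it is done.

Besides the shell and the picture viewer there is one more tool, called after "Request:" by a JSON object that holds its "method" and its "body", one argument or row to a line. carry_out: Moves the arm, as the interface text tells. Its arguments: {"type":"object","properties":{"motion":{"type":"array","items":{"type":"array","items":{"type":"array","items":{"type":"number"}}}},"grip_force":{"type":"number"}},"required":["motion"]}

```bash
ls; mkdir -p pics; cat > h.py <<'E'
import numpy as np, cv2
from rig import env
def snap(name,fn=None):
    d=env.get_image(name)
    if fn: cv2.imwrite('pics/'+fn,d['image'][:,:,::-1])
    return d
def ray(d,u,v):
    f=200/np.tan(np.radians(d['fov_y'])/2)
    K=np.array([[f,0,d['cx']],[0,f,d['cy']],[0,0,1]])
    p=cv2.undistortPoints(np.array([[[u,v]]],float),K,np.array([d['k1'],0,0,0.]))[0,0]
    R=np.array(d['R']);t=np.array(d['t'])
    return -R.T@t, R.T@np.array([p[0],p[1],1])
def onz(d,u,v,z):
    c,r=ray(d,u,v); return c+r*(z-c[2])/r[2]
def tri(*obs):
    A=np.zeros((3,3));b=np.zeros(3)
    for d,u,v in obs:
        c,r=ray(d,u,v);r=r/np.linalg.norm(r);P=np.eye(3)-np.outer(r,r);A+=P;b+=P@c
    X=np.linalg.solve(A,b)
    return X
def proj(d,X):
    f=200/np.tan(np.radians(d['fov_y'])/2)
    x=np.array(d['R'])@np.array(X)+np.array(d['t']);x=x/x[2];r2=x[0]**2+x[1]**2
    s=1+d['k1']*r2
    return np.array([d['cx']+f*x[0]*s,d['cy']+f*x[1]*s])
E
cat > look.py <<'E'
from h import *
import pickle
D={}
for n in ('scene','side','wrist'):
    D[n]=snap(n,n+'0.png'); d=D[n]
    print(n,d['fov_y'],d['cx'],d['cy'],d['k1'],(-np.array(d['R']).T@np.array(d['t'])).round(3))
pickle.dump(D,open('D0.pkl','wb'))
s=env.observe(); print(s['position'],s['tool_rot'],s['grip_width'],s['time_s'])
E
python3 look.py
```

```text
pics
scene 44.196190412472454 322.712886302426 187.7164523161784 -0.08417834092524633 [1.433 0.453 0.969]
side 52.431554082776536 321.7473594273418 195.19508103175494 -0.011344171404993936 [0.055 0.796 1.113]
wrist 68.33486617186256 317.4950559011731 199.6612098539409 -0.006483917853647169 [0.549 0.08  0.374]
[5.49743260e-01 5.05789190e-05 2.06747137e-01] [[-1.11794095e-03  9.99999375e-01 -3.37990434e-05]
 [ 2.44370297e-04 -3.35258718e-05 -9.99999970e-01]
 [-9.99999345e-01 -1.11794917e-03 -2.44332664e-04]] 0.08516637727937341 0.15
```

View pics/scene0.png

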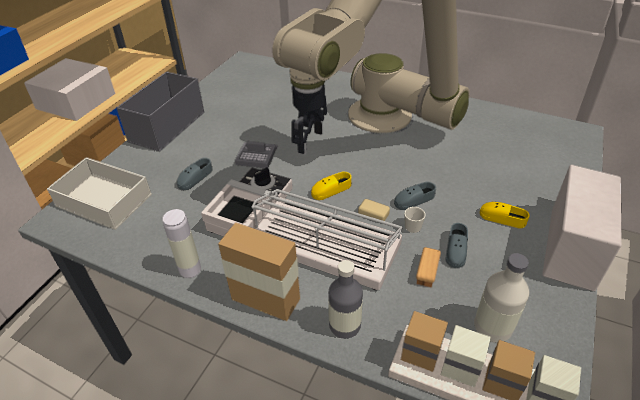

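View pics/side0.png

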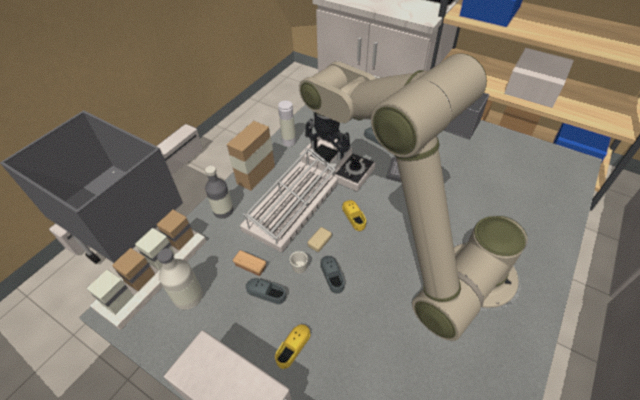

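View pics/wrist0.png

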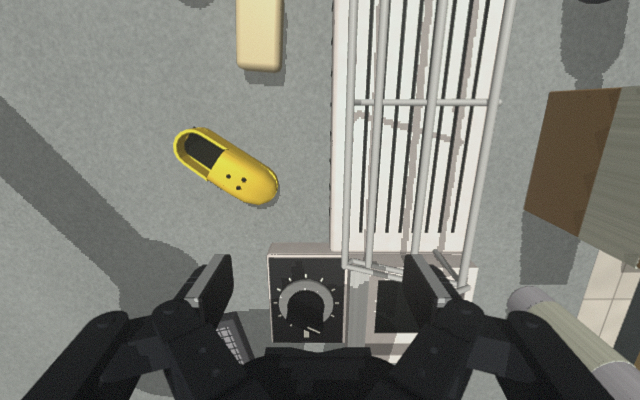

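```bash
cat > a.py <<'E'
from h import *
import pickle
D=pickle.load(open('D0.pkl','rb'))
S,Q,W=D['scene'],D['side'],D['wrist']
for n,s,q in [('clogB',(415,195),(332,273)),('clogC',(457,245),(267,290)),('clogA',(195,172),(378,133)),('cup top',(415,213),(299,258)),('soap',(374,210),(319,239)),('brush',(429,266),(250,262)),('yel1',(331,185),(355,215)),('yel2',(505,214),(293,345)),('filt',(256,155),(400,170)),('timer',(262,175),(353,165))]:
    print(n,onz(S,*s,.03).round(3),onz(Q,*q,.03).round(3),tri((S,*s),(Q,*q)).round(3))
for p in [(305,300),(306,334)]: print(onz(W,*p,.045).round(3))
# masks
for n,d in (('scene',S),('side',Q)):
    im=d['image'].astype(int);h=cv2.cvtColor(d['image'],cv2.COLOR_RGB2HSV)
    print(n,[ (p,im[p[1],p[0]].tolist()) for p in ([(415,190),(457,240),(190,178),(300,170),(257,150)] if n=='scene' else [(335,275),(265,287),(300,300),(400,165)])])
E
python3 a.py
```

```text
clogB [0.396 0.245 0.03 ] [0.383 0.248 0.03 ] [0.385 0.243 0.02 ]
clogC [0.536 0.399 0.03 ] [0.517 0.397 0.03 ] [0.523 0.395 0.017]
clogA [ 0.559 -0.393  0.03 ] [ 0.558 -0.41   0.03 ] [ 0.556 -0.4    0.031]
cup top [0.466 0.266 0.03 ] [0.498 0.256 0.03 ] [0.489 0.269 0.053]
soap [0.499 0.16  0.03 ] [0.483 0.162 0.03 ] [0.488 0.156 0.019]
brush [0.631 0.352 0.03 ] [0.621 0.347 0.03 ] [0.625 0.348 0.024]
yel1 [0.451 0.01  0.03 ] [0.431 0.015 0.03 ] [0.436 0.004 0.016]
yel2 [0.373 0.494 0.03 ] [0.359 0.492 0.03 ] [0.362 0.492 0.021]
filt [ 0.413 -0.264  0.03 ] [ 0.391 -0.261  0.03 ] [ 0.396 -0.276  0.014]
timer [ 0.491 -0.198  0.03 ] [ 0.555 -0.194  0.03 ] [ 0.536 -0.163  0.072]
[ 0.532 -0.165  0.045]
[ 0.533 -0.221  0.045]
scene [((415, 190), [97, 106, 107]), ((457, 240), [82, 90, 89]), ((190, 178), [87, 95, 95]), ((300, 170), [142, 142, 136]), ((257, 150), [66, 64, 65])]
side [((335, 275), [66, 69, 68]), ((265, 287), [96, 102, 103]), ((300, 300), [134, 134, 130]), ((400, 165), [100, 93, 83])]
```

Request:
{"method": "carry_out", "body": {
  "motion": [
    [[-3.5,-5,16.5,0,0,0,8.5],[-3.5,-5,16.5,0,0,0,8.5],[-3.5,-5,16.5,0,0,0,8.5],[-3.5,-5,16.5,0,0,0,8.5],[-3.5,-5,16.5,0,0,0,8.5]]
  ]
}}

```text
time_s: 0.57
position: [0.4988, -0.1698, 0.2432]
tool_rot: [[0.001, 1.0, -0.004], [-0.002, -0.004, -1.0], [-1.0, 0.001, 0.002]]
ft_force: [-0.2, -0.4, -0.6]
grip_width: 0.0845
```

Request:
{"method": "carry_out", "body": {
  "motion": [
    [[-3.5,-5,16.5,0,0,0,8.5],[-3.5,-5,16.5,0,0,0,8.5],[-3.5,-5,16.5,0,0,0,8.5],[-3.5,-5,16.5,0,0,0,8.5],[-3.5,-5,16.5,0,0,0,8.5]]
  ]
}}

```text
time_s: 0.98
position: [0.4484, -0.3348, 0.2776]
tool_rot: [[-0.0, 1.0, -0.004], [-0.002, -0.004, -1.0], [-1.0, -0.0, 0.002]]
ft_force: [-0.6, 0.1, 0.2]
grip_width: 0.085
```

```bash
cat > w.py <<'E'
from h import *
import pickle,sys
n=sys.argv[1]; c=sys.argv[2] if len(sys.argv)>2 else 'wrist'
d=snap(c,n+'.png'); pickle.dump(d,open(n+'.pkl','wb'))
s=env.observe(); print(s['time_s'],s['position'].round(4),'\n',np.array(s['tool_rot']).round(3),s['grip_width'],np.array(s['ft_force']).round(1),(-np.array(d['R']).T@d['t']).round(3))
E
python3 w.py w1
```

```text
1.0333 [ 0.4488 -0.3339  0.2772] 
 [[-0.     1.    -0.005]
 [-0.001 -0.005 -1.   ]
 [-1.    -0.     0.001]] 0.08483870620525545 [-0.2  0.2 -0.8] [ 0.448 -0.254  0.445]
```

View pics/w1.png

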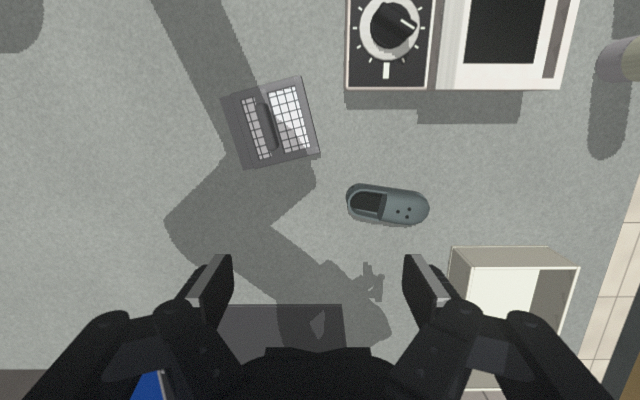

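```bash
python3 - <<'E'
from h import *
import pickle
d=pickle.load(open('w1.pkl','rb'))
im=d['image'];cv2.imwrite('pics/c1.png',np.hstack([cv2.resize(im[65:180,205:335],None,fx=3.4,fy=3.4,interpolation=2),cv2.resize(im[0:115,335:437],None,fx=3.4,fy=3.4,interpolation=2)])[:,:,::-1])
for p,z in [((221,98),.006),((243,169),.006),((301,76),.02),((321,155),.02),((346,88),.045),((432,88),.045),((387,28),.082),((387,70),.045),((388,204),.02)]: print(p,onz(d,*p,z).round(4))
E
```

```text
(221, 98) [ 0.3117 -0.2458  0.006 ]
(243, 169) [ 0.3344 -0.3478  0.006 ]
(301, 76) [ 0.4259 -0.2188  0.02  ]
(321, 155) [ 0.4526 -0.3248  0.02  ]
(346, 88) [ 0.4841 -0.2353  0.045 ]
(432, 88) [ 0.5936 -0.2357  0.045 ]
(387, 28) [ 0.524  -0.1758  0.082 ]
(387, 70) [ 0.5349 -0.2144  0.045 ]
(388, 204) [ 0.5546 -0.4     0.02  ]
```

View pics/c1.png

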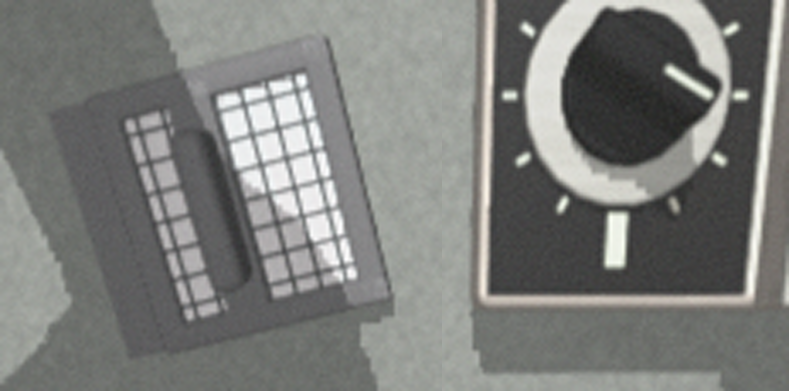

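Request:
{"method": "carry_out", "body": {
  "motion": [
    [[13.7,-6.8,-5.0,-0.223,0,0,6],[13.7,-6.8,-5.0,-0.223,0,0,6],[13.7,-6.8,-5.0,-0.223,0,0,6],[13.7,-6.8,-5.0,-0.223,0,0,6],[13.7,-6.8,-5.0,-0.223,0,0,6]]
  ]
}}

```text
time_s: 1.45
position: [0.3772, -0.2729, 0.1342]
tool_rot: [[-0.01, 0.975, 0.222], [0.012, 0.222, -0.975], [-1.0, -0.007, -0.014]]
ft_force: [0.1, -0.2, -0.3]
grip_width: 0.0599
```

```bash
python3 w.py w2
```

```text
1.5 [ 0.3801 -0.2762  0.1376] 
 [[-0.005  0.975  0.222]
 [ 0.007  0.222 -0.975]
 [-1.    -0.003 -0.007]] 0.06034429867586023 [ 0.7 -0.7  1.2] [ 0.361 -0.197  0.303]
```

View pics/w2.png

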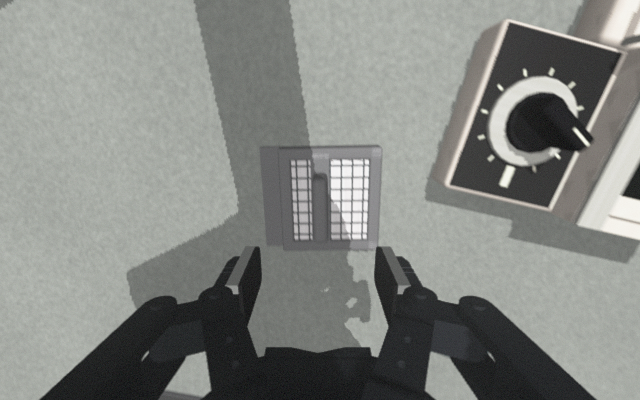

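```bash
python3 - <<'E'
from h import *
import pickle
a=pickle.load(open('w1.pkl','rb'));d=pickle.load(open('w2.pkl','rb'))
cv2.imwrite('pics/c2.png',cv2.resize(d['image'][135:260,250:395],None,fx=4,fy=4,interpolation=2)[:,:,::-1])
h=tri((a,262,103),(d,320,174));print('far',h.round(4)); print('corner',tri((a,301,76),(d,381,146)).round(4))
P=[onz(d,*p,z) for p,z in [((261,146),.006),((267,246),.006),((381,146),.02),((378,250),.02)]];print(np.round(P,4),np.mean(P,0))
print(onz(d,320,174,.052),onz(d,321,242,.052))
s=env.observe();print(s['position'])
E
```

```text
far [ 0.3739 -0.2531  0.0332]
corner [ 0.4259 -0.2177  0.0135]
[[ 0.3112 -0.2443  0.006 ]
 [ 0.3361 -0.3514  0.006 ]
 [ 0.4248 -0.2166  0.02  ]
 [ 0.4527 -0.3221  0.02  ]] [ 0.38117286 -0.28360248  0.013     ]
[ 0.37284928 -0.24931185  0.052     ] [ 0.388266   -0.31201489  0.052     ]
[ 0.38005462 -0.27620943  0.13763   ]
```

View pics/c2.png

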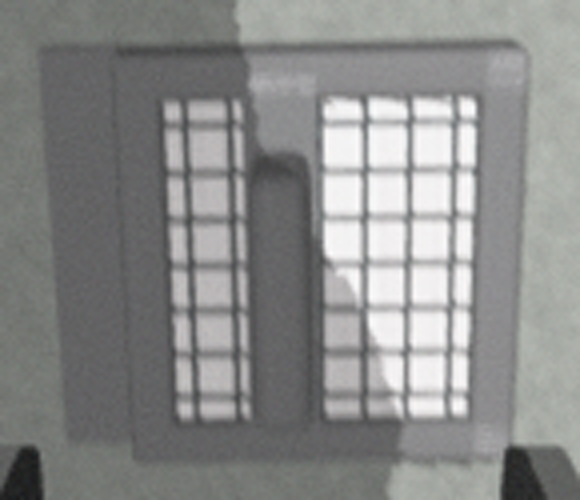

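Request:
{"method": "carry_out", "body": {
  "motion": [
    [[2.5,0,0,0,0,0,6],[5,0,0,0,0,0,6],[6,0,0,0,0,0,6],[6,0,0,0,0,0,6],[6,0,0,0,0,0,6]]
  ]
}}

```text
time_s: 1.92
position: [0.3832, -0.2804, 0.0811]
tool_rot: [[0.001, 0.975, 0.222], [-0.001, 0.222, -0.975], [-1.0, 0.001, 0.001]]
ft_force: [1.2, -0.9, -0.3]
grip_width: 0.0601
```

Request:
{"method": "carry_out", "body": {
  "motion": [
    [[2.5,-0.2,0.2,0,0,0,5],[4.6,-0.2,0.2,0,0,0,4],[4.6,-0.2,0.2,0,0,0,4],[4.6,-0.2,0.2,0,0,0,1],[4.6,-0.2,0.2,0,0,0,0.5]]
  ],
  "grip_force": 50
}}

```text
time_s: 2.33
position: [0.3814, -0.2832, 0.0359]
tool_rot: [[0.002, 0.975, 0.221], [-0.002, 0.221, -0.975], [-1.0, 0.001, 0.003]]
ft_force: [1.0, -0.6, 0.3]
grip_width: 0.0169
```

Request:
{"method": "carry_out", "body": {
  "motion": [
    [[0,0,0,0,0,0,0.5],[0,0,0,0,0,0,0.5],[0,0,0,0,0,0,0.5],[0,0,0,0,0,0,0.5],[0,0,0,0,0,0,0.5]]
  ]
}}

```text
time_s: 2.75
position: [0.3806, -0.2825, 0.0345]
tool_rot: [[0.0, 0.975, 0.221], [-0.0, 0.221, -0.975], [-1.0, 0.0, 0.0]]
ft_force: [0.1, 0.2, 0.3]
grip_width: 0.0047
```

```bash
python3 w.py w3
```

```text
2.8 [ 0.3805 -0.2824  0.0344] 
 [[ 0.     0.975  0.221]
 [-0.     0.221 -0.975]
 [-1.     0.     0.   ]] 0.005179684960664244 [ 0.9 -0.1 -0.8] [ 0.362 -0.204  0.202]
```

View pics/w3.png

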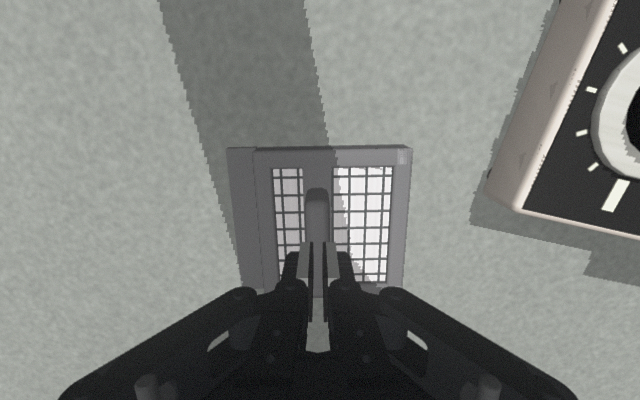

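```bash
python3 - <<'E'
from h import *
import pickle
d=pickle.load(open('w3.pkl','rb'));b=pickle.load(open('w2.pkl','rb'))
print(proj(d,[.3805,-.2824,.0344]),proj(d,[.3805,-.2824,.0234]))
for p,z in [((228,149),.006),((411,147),.02),((240,285),.006),((403,288),.02),((317,188),.052),((317,188),.03)]: print(p,onz(d,*p,z).round(4))
print('tri corner',tri((b,381,146),(d,411,147)).round(4),'tri tongue',tri((b,261,146),(d,228,149)).round(4),'fin',tri((b,320,174),(d,317,188)).round(4))
E
```

```text
[318.28848626 239.15212479] [318.2534297 231.903279 ]
(228, 149) [ 0.3106 -0.2449  0.006 ]
(411, 147) [ 0.4238 -0.2159  0.02  ]
(240, 285) [ 0.3333 -0.347   0.006 ]
(403, 288) [ 0.4501 -0.3133  0.02  ]
(317, 188) [ 0.3713 -0.2454  0.052 ]
(317, 188) [ 0.3727 -0.2514  0.03  ]
tri corner [ 0.4267 -0.2168  0.0113] tri tongue [ 0.3123 -0.2434  0.0127] fin [ 0.3755 -0.2624 -0.0101]
```

```bash
python3 - <<'E'
from h import *
import pickle
d=pickle.load(open('w3.pkl','rb'))
s=env.observe();T=np.array(s['tool_rot']);p=np.array(s['position'])
for dx in (11,0,-8,-20,-40):
    print(dx,[proj(d,p+T@np.array([dx,yy,zz])/1000).round(0).tolist() for yy,zz in ((0,0),(2.5,-11),(-2.5,-11),(2.5,11))])
R=np.array(d['R']);print('cam axes in tool',(R@T).round(3))
c=d['image'][180:330,270:365];cv2.imwrite('pics/c3.png',cv2.resize(c,None,fx=5,fy=4,interpolation=2)[:,:,::-1][:600])
E
```

```text
11 [[318.0, 232.0], [322.0, 216.0], [314.0, 216.0], [322.0, 247.0]]
0 [[318.0, 239.0], [322.0, 223.0], [314.0, 223.0], [322.0, 255.0]]
-8 [[318.0, 245.0], [323.0, 228.0], [314.0, 228.0], [322.0, 261.0]]
-20 [[318.0, 255.0], [323.0, 237.0], [314.0, 237.0], [323.0, 272.0]]
-40 [[318.0, 274.0], [324.0, 254.0], [313.0, 254.0], [323.0, 293.0]]
cam axes in tool [[ 0.001  1.    -0.   ]
 [-0.308  0.     0.952]
 [ 0.952 -0.     0.308]]
```

View pics/c3.png

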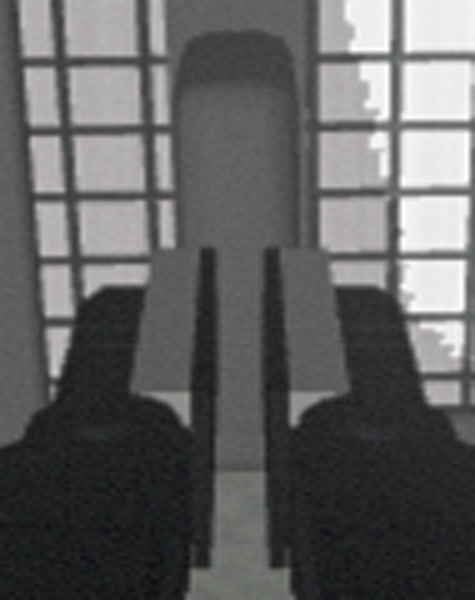

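Request:
{"method": "carry_out", "body": {
  "motion": [
    [[0,0,0,0,0,0,4],[0,0,0,0,0,0,4],[0.8,0,0,0,0,0,4],[1.4,0,0,0,0,0,4],[1.4,0,0,0,0,0,4]]
  ]
}}

```text
time_s: 3.22
position: [0.3799, -0.2818, 0.0188]
tool_rot: [[-0.002, 0.975, 0.221], [0.002, 0.221, -0.975], [-1.0, -0.001, -0.002]]
ft_force: [0.6, -0.1, -0.4]
grip_width: 0.0396
```

Request:
{"method": "carry_out", "body": {
  "motion": [
    [[0.6,0,0,0,0,0,4],[1.2,0,0,0,0,0,4],[1.8,0,0,0,0,0,4],[1.8,0,0,0,0,0,4],[1.8,0,0,0,0,0,4]]
  ]
}}

```text
time_s: 3.63
position: [0.3804, -0.2822, 0.0018]
tool_rot: [[-0.001, 0.975, 0.221], [0.001, 0.221, -0.975], [-1.0, -0.0, -0.001]]
ft_force: [0.3, 0.1, -0.5]
grip_width: 0.04
```

Request:
{"method": "carry_out", "body": {
  "motion": [
    [[0.4,0,0,0,0,0,4],[0.7,0,0,0,0,0,4],[0.7,0,0,0,0,0,0],[0.7,0,0,0,0,0,0],[0.7,0,0,0,0,0,0]]
  ],
  "grip_force": 60
}}

```text
time_s: 4.05
position: [0.381, -0.2833, -0.0037]
tool_rot: [[0.002, 0.975, 0.222], [-0.003, 0.222, -0.975], [-1.0, 0.001, 0.003]]
ft_force: [-1.7, -1.1, 13.2]
grip_width: 0.013
```

Request:
{"method": "carry_out", "body": {
  "motion": [
    [[0,0,0,0,0,0,0],[0,0,0,0,0,0,0],[0,0,0,0,0,0,0],[0,0,0,0,0,0,0]]
  ]
}}

```text
time_s: 4.38
position: [0.381, -0.2833, -0.0037]
tool_rot: [[0.002, 0.975, 0.221], [-0.003, 0.221, -0.975], [-1.0, 0.001, 0.003]]
ft_force: [-0.3, 0.5, 12.4]
grip_width: 0.0132
```

Request:
{"method": "carry_out", "body": {
  "motion": [
    [[-2,0,0,0,0,0,0],[-5,0,0,0,0,0,0],[-9,0,0,0,0,0,0],[-12,0,0,0,0,0,0],[-12,0,0,0,0,0,0]]
  ]
}}

```text
time_s: 4.8
position: [0.3822, -0.2843, 0.1204]
tool_rot: [[0.006, 0.975, 0.221], [-0.008, 0.221, -0.975], [-1.0, 0.005, 0.009]]
ft_force: [0.2, -1.1, -0.5]
grip_width: 0.0131
```

Request:
{"method": "carry_out", "body": {
  "motion": [
    [[-3,3,-0.1,0.06,0,0,0],[-5,6,-0.2,0.15,0,0,0],[-7.7,9,-0.3,0.223,0,0,0],[-7.7,12.3,-0.4,0.223,0,0,0],[-7.7,12.3,-0.4,0.223,0,0,0]]
  ]
}}

```text
time_s: 5.22
position: [0.5037, -0.25, 0.1923]
tool_rot: [[0.003, 1.0, 0.003], [-0.001, 0.003, -1.0], [-1.0, 0.003, 0.001]]
ft_force: [-1.2, 0.2, -2.1]
grip_width: 0.0131
```

Request:
{"method": "carry_out", "body": {
  "motion": [
    [[-2.5,3.5,-1,0,0,0,0],[-5,7,-2,0,0,0,0],[-7.7,10,-3,0,0,0,0],[-7.7,12,-3.2,0,0,0,0],[-7.7,12,-3.2,0,0,0,0]]
  ]
}}

```text
time_s: 5.63
position: [0.6229, -0.2182, 0.2684]
tool_rot: [[0.002, 1.0, 0.003], [-0.0, 0.003, -1.0], [-1.0, 0.002, 0.0]]
ft_force: [0.6, -0.9, -2.4]
grip_width: 0.0134
```

```bash
python3 w.py w4
```

```text
5.6833 [ 0.6208 -0.2187  0.2672] 
 [[-0.002  1.     0.002]
 [ 0.001  0.002 -1.   ]
 [-1.    -0.002 -0.001]] 0.013555895648691727 [-0.1 -1.1 -1.7] [ 0.622 -0.138  0.436]
```

View pics/w4.png

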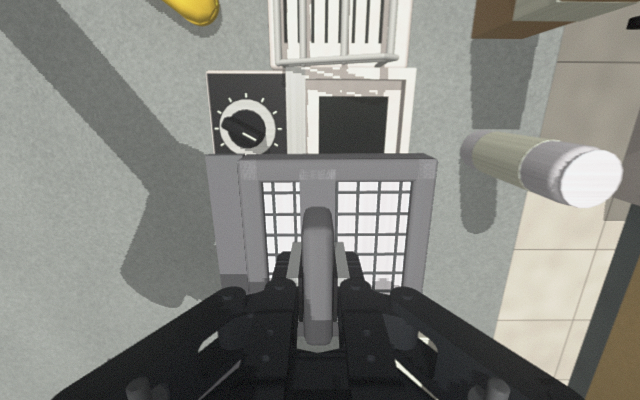

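```bash
python3 - <<'E'
from h import *
import pickle
a=pickle.load(open('w1.pkl','rb'))['image'][0:100,420:600];b=pickle.load(open('w4.pkl','rb'))['image'][55:165,200:425]
A=cv2.resize(a,None,fx=3.5,fy=3,interpolation=2);B=cv2.resize(b,None,fx=3,fy=2.7,interpolation=2)
W=max(A.shape[1],B.shape[1]);o=np.zeros((A.shape[0]+B.shape[0],W,3),np.uint8);o[:A.shape[0],:A.shape[1]]=A;o[A.shape[0]:,:B.shape[1]]=B
print(A.shape,B.shape);cv2.imwrite('pics/c4.png',o[:,:,::-1])
E
```

```text
(300, 630, 3) (297, 675, 3)
```

View pics/c4.png

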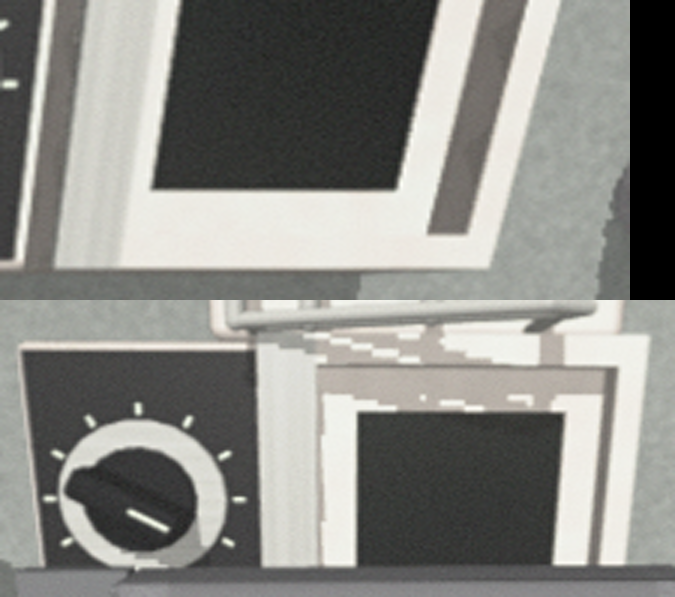

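```bash
python3 - <<'E'
from h import *
import pickle
a=pickle.load(open('w1.pkl','rb'));b=pickle.load(open('w4.pkl','rb'))
for z in (.035,.04,.045,.05,.055):
    print(z,'rim+x w1',onz(a,553.7,78.3,z).round(4)[:2],onz(a,420+525/3.5,0,z).round(4)[:2],'w4',onz(b,405,79.8,z).round(4)[:2],'| lip w1',onz(a,454.9,87.3,z).round(4)[:2],onz(a,464.3,0,z)[:2].round(4),'w4',onz(b,306,79,z)[:2].round(4),onz(b,306.5,150,z)[:2].round(4), 'body -y +x corner',onz(a,420+490/3.5,268/3,z)[:2].round(4))
for z in (.02,.025,.03): print(z,'floor+x w1',onz(a,420+482/3.5,0,z)[:2].round(4),onz(a,420+428/3.5,78.3,z)[:2].round(4),'w4',onz(b,397,150,z)[:2].round(4), 'black',onz(a,420+152/3.5,63,z)[:2].round(4),onz(a,420+397/3.5,63,z)[:2].round(4),onz(b,200+357/3,55+112/2.7,z)[:2].round(4),onz(b,200+565/3,55+112/2.7,z)[:2].round(4))
# panel in w4 and mark, knob
print('panel',onz(b,207,72,.045).round(4),onz(b,286,71,.045).round(4),onz(b,200+22/3,55+45/2.7,.045).round(4))
print('ring top tick pair', onz(b,200+50/3,55+199/2.7,.045).round(4),onz(b,200+238/3,55+199/2.7,.045).round(4), onz(b,200+138/3,55+110/2.7,.045).round(4))
E
```

```text
0.035 rim+x w1 [ 0.754  -0.2236] [ 0.7529 -0.1358] w4 [ 0.7327 -0.1079] | lip w1 [ 0.6271 -0.2344] [ 0.6249 -0.1359] w4 [ 0.6074 -0.1075] [ 0.6073 -0.197 ] body -y +x corner [ 0.7655 -0.2371]
0.04 rim+x w1 [ 0.7503 -0.224 ] [ 0.7491 -0.1372] w4 [ 0.7313 -0.1083] | lip w1 [ 0.6249 -0.2347] [ 0.6228 -0.1373] w4 [ 0.6076 -0.1079] [ 0.6075 -0.1962] body -y +x corner [ 0.7617 -0.2373]
0.045 rim+x w1 [ 0.7465 -0.2244] [ 0.7454 -0.1387] w4 [ 0.7299 -0.1087] | lip w1 [ 0.6227 -0.2349] [ 0.6206 -0.1388] w4 [ 0.6077 -0.1083] [ 0.6076 -0.1955] body -y +x corner [ 0.7578 -0.2375]
0.05 rim+x w1 [ 0.7428 -0.2248] [ 0.7417 -0.1401] w4 [ 0.7285 -0.1091] | lip w1 [ 0.6205 -0.2351] [ 0.6185 -0.1402] w4 [ 0.6079 -0.1086] [ 0.6078 -0.1948] body -y +x corner [ 0.7539 -0.2377]
0.055 rim+x w1 [ 0.7391 -0.2252] [ 0.738  -0.1416] w4 [ 0.7272 -0.1095] | lip w1 [ 0.6183 -0.2354] [ 0.6163 -0.1417] w4 [ 0.6081 -0.109 ] [ 0.608 -0.194] body -y +x corner [ 0.75   -0.2379]
0.02 floor+x w1 [ 0.7485 -0.1315] [ 0.7498 -0.2225] w4 [ 0.7342 -0.1988] black [ 0.6408 -0.2036] [ 0.7337 -0.2037] [ 0.624 -0.128] [ 0.7165 -0.1276]
0.025 floor+x w1 [ 0.745  -0.1329] [ 0.7462 -0.2229] w4 [ 0.7328 -0.198 ] black [ 0.6385 -0.2042] [ 0.7303 -0.2043] [ 0.624  -0.1281] [ 0.7154 -0.1277]
0.03 floor+x w1 [ 0.7415 -0.1344] [ 0.7427 -0.2233] w4 [ 0.7315 -0.1973] black [ 0.6362 -0.2048] [ 0.727  -0.2049] [ 0.6239 -0.1282] [ 0.7142 -0.1279]
panel [ 0.4866 -0.1005  0.045 ] [ 0.5834 -0.0992  0.045 ] [ 0.487  -0.1002  0.045 ]
ring top tick pair [ 0.4916 -0.1683  0.045 ] [ 0.5727 -0.1681  0.045 ] [ 0.5324 -0.1279  0.045 ]
```

```bash
python3 - <<'E'
from h import *
import pickle
a=pickle.load(open('w1.pkl','rb'));b=pickle.load(open('w4.pkl','rb'))
p=np.array([.6208,-.2187,.2672]);z0=p[2]+.0037
for q,z in [((207,155),.006),((241,155),.02),((437,156),.02)]: print(q,(onz(b,*q,z0+z)-p).round(4))
for z in (.073,.076,.079): print(z,onz(a,553.7,78.3,z)[:2].round(4),onz(b,405,79.8,z)[:2].round(4),onz(a,454.9,87.3,z)[:2].round(4),onz(b,306,79,z)[:2].round(4))
for z in (.053,.056,.06): print(z,onz(a,420+428/3.5,78.3,z)[:2].round(4),onz(b,397,150,z)[:2].round(4),onz(a,420+397/3.5,63,z)[:2].round(4),onz(b,200+565/3,55+112/2.7,z)[:2].round(4),onz(a,420+152/3.5,63,z)[:2].round(4),onz(b,200+357/3,55+112/2.7,z)[:2].round(4))
E
```

```text
(207, 155) [-0.0587  0.0544  0.0097]
(241, 155) [-0.0367  0.0567  0.0237]
(437, 156) [0.0601 0.0565 0.0237]
0.073 [ 0.7256 -0.2265] [ 0.7222 -0.1108] [ 0.6105 -0.2363] [ 0.6087 -0.1104]
0.076 [ 0.7234 -0.2267] [ 0.7213 -0.111 ] [ 0.6092 -0.2364] [ 0.6088 -0.1106]
0.079 [ 0.7212 -0.227 ] [ 0.7205 -0.1113] [ 0.6078 -0.2366] [ 0.609  -0.1109]
0.053 [ 0.7263 -0.225 ] [ 0.7252 -0.194 ] [ 0.7115 -0.2076] [ 0.709  -0.1285] [ 0.6258 -0.2075] [ 0.6238 -0.1288]
0.056 [ 0.7242 -0.2252] [ 0.7244 -0.1935] [ 0.7095 -0.208 ] [ 0.7083 -0.1285] [ 0.6244 -0.2079] [ 0.6238 -0.1288]
0.06 [ 0.7214 -0.2255] [ 0.7233 -0.1929] [ 0.7068 -0.2085] [ 0.7074 -0.1286] [ 0.6226 -0.2084] [ 0.6238 -0.1289]
```

Request:
{"method": "carry_out", "body": {
  "motion": [
    [[2.5,1.2,-1.2,0,0,0.12,0],[5.5,2.5,-2.5,0,0,0.24,0],[9,4,-4,0,0,0.349,0],[12.9,4.9,-4.8,0,0,0.349,0],[12.9,4.9,-4.8,0,0,0.349,0]]
  ]
}}

```text
time_s: 6.1
position: [0.6638, -0.169, 0.1331]
tool_rot: [[0.334, 0.942, -0.001], [0.004, -0.003, -1.0], [-0.942, 0.334, -0.005]]
ft_force: [0.2, 0.2, -1.7]
grip_width: 0.0133
```

Request:
{"method": "carry_out", "body": {
  "motion": [
    [[0,0,0,0,0,0,0],[0,0,0,0,0,0,0]]
  ]
}}

```text
time_s: 6.27
position: [0.6676, -0.1716, 0.1394]
tool_rot: [[0.34, 0.941, -0.0], [0.001, -0.0, -1.0], [-0.941, 0.34, -0.001]]
ft_force: [0.1, -0.1, 0.0]
grip_width: 0.0132
```

```bash
python3 w.py w5; python3 w.py s5 scene >/dev/null; python3 - <<'E'
from h import *
import pickle
a=pickle.load(open('w5.pkl','rb'))['image'];b=pickle.load(open('s5.pkl','rb'))['image'][120:270,150:340]
o=np.hstack([a[:,180:500],cv2.resize(b,(480,400),interpolation=2)]);cv2.imwrite('pics/c5.png',o[:,:,::-1])
E
```

```text
6.3167 [ 0.6685 -0.1722  0.1411] 
 [[ 0.343  0.939 -0.001]
 [-0.001 -0.    -1.   ]
 [-0.939  0.343  0.001]] 0.013140443733584356 [-0.3  0.3 -0.7] [ 0.61  -0.092  0.297]
```

View pics/c5.png

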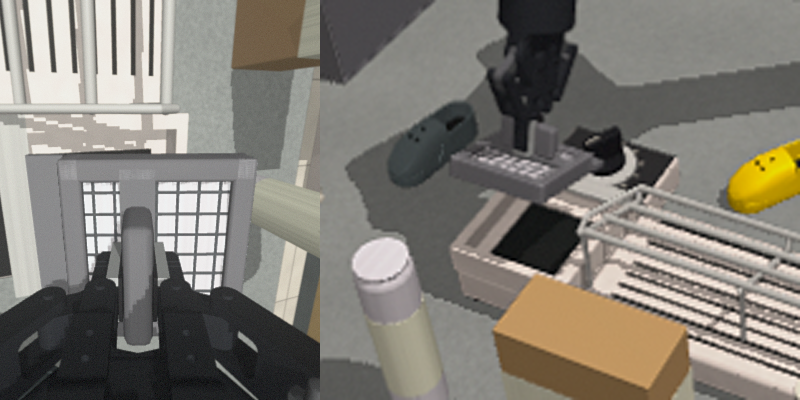

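Request:
{"method": "carry_out", "body": {
  "motion": [
    [[1.5,-0.5,-0.1,0,0,0,0],[3,-1.0,-0.15,0,0,0,0],[4.25,-1.45,-0.15,0,0,0,0],[4.25,-1.45,-0.15,0,0,0,0],[4.25,-1.45,-0.15,0,0,0,0]]
  ]
}}

```text
time_s: 6.78
position: [0.6698, -0.1705, 0.0965]
tool_rot: [[0.343, 0.939, -0.001], [-0.001, -0.0, -1.0], [-0.939, 0.343, 0.001]]
ft_force: [-0.1, -0.3, -1.4]
grip_width: 0.0133
```

Request:
{"method": "carry_out", "body": {
  "motion": [
    [[0.5,-0.17,0,0,0,0,0],[1.0,-0.34,0,0,0,0,0],[1.4,-0.5,0,0,0,0,0],[1.4,-0.5,0,0,0,0,0],[1.4,-0.5,0,0,0,0,0]]
  ]
}}

```text
time_s: 7.2
position: [0.6695, -0.1698, 0.0804]
tool_rot: [[0.342, 0.94, -0.0], [0.0, -0.0, -1.0], [-0.94, 0.342, -0.0]]
ft_force: [-0.7, -0.8, -1.4]
grip_width: 0.0131
```

Request:
{"method": "carry_out", "body": {
  "motion": [
    [[0.2,-0.07,0,0,0,0,0],[0.38,-0.14,0,0,0,0,0],[0.38,-0.14,0,0,0,0,0]]
  ]
}}

```text
time_s: 7.45
position: [0.6694, -0.1697, 0.076]
tool_rot: [[0.341, 0.94, 0.0], [0.0, -0.0, -1.0], [-0.94, 0.341, -0.0]]
ft_force: [0.0, -0.4, -1.3]
grip_width: 0.0132
```

Request:
{"method": "carry_out", "body": {
  "motion": [
    [[0.1,-0.035,0,0,0,0,0],[0.2,-0.07,0,0,0,0,0],[0.2,-0.07,0,0,0,0,0]]
  ]
}}

```text
time_s: 7.7
position: [0.6695, -0.1697, 0.0741]
tool_rot: [[0.342, 0.94, 0.0], [0.0, -0.0, -1.0], [-0.94, 0.342, -0.0]]
ft_force: [-0.3, -0.5, -2.6]
grip_width: 0.0132
```

Request:
{"method": "carry_out", "body": {
  "motion": [
    [[0.1,-0.035,0,0,0,0,0],[0.2,-0.07,0,0,0,0,0],[0.2,-0.07,0,0,0,0,0]]
  ]
}}

```text
time_s: 7.95
position: [0.6696, -0.1698, 0.0721]
tool_rot: [[0.342, 0.94, -0.0], [-0.0, -0.0, -1.0], [-0.94, 0.342, 0.0]]
ft_force: [-0.2, 0.2, -1.7]
grip_width: 0.0128
```

Request:
{"method": "carry_out", "body": {
  "motion": [
    [[0.1,-0.035,0,0,0,0,0],[0.2,-0.07,0,0,0,0,0],[0.2,-0.07,0,0,0,0,0]]
  ]
}}

```text
time_s: 8.2
position: [0.67, -0.1698, 0.0717]
tool_rot: [[0.344, 0.939, 0.0], [-0.001, 0.001, -1.0], [-0.939, 0.344, 0.001]]
ft_force: [-3.8, 1.7, 8.6]
grip_width: 0.0132
```

Request:
{"method": "carry_out", "body": {
  "motion": [
    [[-0.25,0.09,0,0,0,0,0],[-0.37,-0.24,0,0,0,0,0],[-0.49,-0.57,0,0,0,0,0],[-0.56,-0.8,0,0,0,0,0],[-0.56,-0.8,0,0,0,0,0]]
  ]
}}

```text
time_s: 8.62
position: [0.6594, -0.1697, 0.0722]
tool_rot: [[0.341, 0.94, -0.0], [0.0, -0.0, -1.0], [-0.94, 0.341, -0.0]]
ft_force: [0.7, -0.4, -1.4]
grip_width: 0.0133
```

Request:
{"method": "carry_out", "body": {
  "motion": [
    [[-0.03,-0.09,0,0,0,0,0],[-0.07,-0.19,0,0,0,0,0],[-0.07,-0.19,0,0,0,0,0]]
  ]
}}

```text
time_s: 8.87
position: [0.6587, -0.17, 0.0728]
tool_rot: [[0.343, 0.939, -0.001], [-0.0, -0.0, -1.0], [-0.939, 0.343, 0.0]]
ft_force: [4.2, 0.6, -3.0]
grip_width: 0.013
```

Request:
{"method": "carry_out", "body": {
  "motion": [
    [[0.67,-0.09,0,0,0,-0.115,0],[1.02,-0.17,0,0,0,-0.175,0],[1.54,-0.31,0,0,0,-0.262,0],[1.54,-0.31,0,0,0,-0.262,0]]
  ]
}}

```text
time_s: 9.2
position: [0.6617, -0.1696, 0.0562]
tool_rot: [[0.084, 0.996, 0.001], [-0.0, 0.001, -1.0], [-0.996, 0.084, 0.0]]
ft_force: [-2.1, -0.2, 3.7]
grip_width: 0.0132
```

Request:
{"method": "carry_out", "body": {
  "motion": [
    [[0.28,-0.05,0,0,0,-0.045,0],[0.55,-0.1,0,0,0,-0.087,0],[0.55,-0.1,0,0,0,-0.087,0],[0.55,-0.1,0,0,0,-0.087,0]]
  ]
}}

```text
time_s: 9.53
position: [0.6603, -0.1697, 0.0516]
tool_rot: [[0.002, 1.0, 0.001], [0.0, 0.001, -1.0], [-1.0, 0.002, -0.0]]
ft_force: [1.7, 0.5, -0.8]
grip_width: 0.0132
```

Request:
{"method": "carry_out", "body": {
  "motion": [
    [[0.1,0,0,0,0,0,0],[0.2,0,0,0,0,0,0],[0.2,0,0,0,0,0,0]]
  ]
}}

```text
time_s: 9.78
position: [0.6603, -0.1697, 0.0514]
tool_rot: [[0.004, 1.0, 0.0], [-0.001, 0.0, -1.0], [-1.0, 0.004, 0.001]]
ft_force: [-0.4, 2.5, 8.9]
grip_width: 0.0133
```

Request:
{"method": "carry_out", "body": {
  "motion": [
    [[0.1,0,0,0,0,0,0],[0.2,0,0,0,0,0,0],[0.2,0,0,0,0,0,0]]
  ]
}}

```text
time_s: 10.03
position: [0.6604, -0.1698, 0.0514]
tool_rot: [[0.005, 1.0, 0.0], [-0.001, 0.0, -1.0], [-1.0, 0.005, 0.001]]
ft_force: [-3.9, 3.5, 20.5]
grip_width: 0.013
```

Request:
{"method": "carry_out", "body": {
  "motion": [
    [[-0.3,0,0,0,0,0,3],[-0.3,0,0,0,0,0,4],[-0.5,0,0,0,0,0,4],[-3,0,0,0,0,0,4],[-6,0,0,0,0,0,4]]
  ]
}}

```text
time_s: 10.45
position: [0.6586, -0.1693, 0.1054]
tool_rot: [[-0.005, 1.0, -0.0], [0.003, -0.0, -1.0], [-1.0, -0.005, -0.003]]
ft_force: [-0.1, -0.9, 1.3]
grip_width: 0.0401
```

Request:
{"method": "carry_out", "body": {
  "motion": [
    [[-4,0,0,0,0,0,7],[-8,0,0,0,0,0,7],[-11,-2,3,0,0,0,7],[-13,-4,6,0,0,0,7],[-14,-5,10,0,0,0,7]]
  ]
}}

```text
time_s: 10.87
position: [0.6107, -0.2648, 0.2499]
tool_rot: [[0.004, 1.0, 0.003], [-0.002, 0.003, -1.0], [-1.0, 0.004, 0.002]]
ft_force: [0.6, -0.0, 0.0]
grip_width: 0.0699
```

Request:
{"method": "carry_out", "body": {
  "motion": [
    [[0,-3,4,0,0,0,7],[0,-4,8,0,0,0,7],[0,-4,12,0,0,0,7],[0,-4,12,0,0,0,7],[0,-4,12,0,0,0,7]]
  ]
}}

```text
time_s: 11.28
position: [0.5702, -0.3877, 0.2445]
tool_rot: [[-0.001, 1.0, -0.004], [0.001, -0.004, -1.0], [-1.0, -0.001, -0.001]]
ft_force: [-0.0, 0.3, -1.1]
grip_width: 0.07
```

```bash
python3 w.py w6; python3 w.py s6 scene>/dev/null; cat > clog.py <<'E'
from h import *
import pickle,sys
def mask(d):
    im=d['image'].astype(int);r,g,b=im[...,0],im[...,1],im[...,2]
    m=((b-r>=4)&(g-r>=2)&(b-r<30)&(g<150)).astype(np.uint8)*255   # slate: bluish grey
    m=cv2.morphologyEx(m,cv2.MORPH_OPEN,np.ones((3,3)));return cv2.morphologyEx(m,cv2.MORPH_CLOSE,np.ones((9,9)))
def find(d,z=.018,amin=300):
    out=[]
    for c in cv2.findContours(mask(d),cv2.RETR_EXTERNAL,cv2.CHAIN_APPROX_NONE)[0]:
        if cv2.contourArea(c)<amin: continue
        P=np.array([onz(d,*p[0],z)[:2] for p in c])
        (cx,cy),(w,h),a=cv2.minAreaRect((P*1000).astype(np.float32))
        if w<h: w,h,a=h,w,a+90
        (u,v),_,_=cv2.minAreaRect(c)
        out.append((round(u),round(v),int(cv2.contourArea(c)),round(cx/1000,4),round(cy/1000,4),round(w),round(h),round((a+90)%180-90,1)))
    return out
if __name__=='__main__':
    for f in sys.argv[1:]:
        d=pickle.load(open(f+'.pkl','rb'));print(f);[print(' ',o) for o in find(d)]
E
python3 clog.py w1 w6 s6
```

```text
11.3333 [ 0.5709 -0.3857  0.2451] 
 [[-0.001  1.    -0.001]
 [ 0.001 -0.001 -1.   ]
 [-1.    -0.001 -0.001]] 0.07035232580130094 [0.5 0.4 0.5] [ 0.57  -0.308  0.412]
w1
  (387, 205, 2444, 0.5539, -0.4023, 129, 55, -8.6)
w6
  (306, 176, 2263, 0.553, -0.401, 131, 53, -8.0)
s6
  (458, 245, 696, 0.521, 0.3984, 159, 48, 8.2)
  (415, 195, 679, 0.381, 0.2434, 151, 73, -38.1)
  (194, 173, 601, 0.5525, -0.4045, 151, 79, -8.3)
```

```bash
python3 -c "
from rig import env
print(env.observe()['q'])"
```

```text
[-4.37661168e+01  3.59329322e+01  4.36349721e+01  2.81965530e-02
  1.00484751e+02 -4.37750572e+01]
```

Request:
{"method": "carry_out", "body": {
  "motion": [
    [[1,-0.4,0.9,0.12,0,0,7.5],[2,-0.75,1.7,0.24,0,0,7.5],[3,-0.75,1.7,0.36,0,0,7.5],[4,-0.75,1.7,0.48,0,0,7.5],[5,-0.75,1.7,0.6,0,0,7.5]]
  ]
}}

```text
time_s: 11.8
position: [0.5646, -0.4, 0.196]
tool_rot: [[0.0, 0.823, -0.568], [0.0, -0.568, -0.823], [-1.0, 0.0, -0.0]]
ft_force: [1.1, 0.1, 0.1]
grip_width: 0.0753
```

Request:
{"method": "carry_out", "body": {
  "motion": [
    [[1,0,0,0.12,0,0,7.5],[2,0,0,0.24,0,0,7.5],[3,0,0,0.36,0,0,7.5],[4,0,0,0.48,0,0,7.5],[5,0,0,0.6,0,0,7.5]]
  ]
}}

```text
time_s: 12.22
position: [0.5647, -0.3998, 0.1461]
tool_rot: [[0.0, 0.359, -0.933], [0.0, -0.933, -0.359], [-1.0, 0.0, -0.0]]
ft_force: [0.7, 0.2, -0.5]
grip_width: 0.075
```

Request:
{"method": "carry_out", "body": {
  "motion": [
    [[1,0,0,0.12,0,0,7.5],[2,0,0,0.24,0,0,7.5],[3,0,0,0.36,0,0,7.5],[4,0,0,0.48,0,0,7.5],[4.5,0,0,0.516,0,0,7.5]]
  ]
}}

```text
time_s: 12.63
position: [0.5644, -0.3996, 0.1002]
tool_rot: [[-0.001, -0.148, -0.989], [0.001, -0.989, 0.148], [-1.0, -0.001, 0.001]]
ft_force: [-0.2, 0.4, -0.3]
grip_width: 0.075
```

```bash
python3 w.py w7; python3 clog.py w7
```

```text
12.6833 [ 0.5642 -0.3994  0.0996] 
 [[-0.002 -0.147 -0.989]
 [ 0.002 -0.989  0.147]
 [-1.    -0.002  0.002]] 0.07535754366549935 [ 0.5  0.1 -0.8] [ 0.642 -0.41   0.268]
w7
  (322, 206, 7296, 0.5494, -0.3992, 142, 50, -10.2)
```

Request:
{"method": "carry_out", "body": {
  "motion": [
    [[3,0.3,0,0,0,0,7.5],[6,0.3,0,0,0,0,7.5],[9,0.3,0,0,0,0,7.5],[9,0.3,0,0,0,0,7.5]]
  ]
}}

```text
time_s: 13.02
position: [0.5618, -0.4013, 0.0057]
tool_rot: [[-0.007, -0.142, -0.99], [0.007, -0.99, 0.142], [-1.0, -0.006, 0.008]]
ft_force: [0.2, 0.2, -0.6]
grip_width: 0.0751
```

Request:
{"method": "carry_out", "body": {
  "motion": [
    [[1.2,0,0,0,0,0,7],[2.6,0,0,0,0,0,7],[2.6,0,0,0,0,0,3],[2.6,0,0,0,0,0,3],[2.6,0,0,0,0,0,3]]
  ],
  "grip_force": 40
}}

```text
time_s: 13.43
position: [0.5643, -0.4054, -0.0128]
tool_rot: [[0.002, -0.144, -0.99], [-0.002, -0.99, 0.144], [-1.0, 0.002, -0.002]]
ft_force: [0.8, 0.1, -1.5]
grip_width: 0.0469
```

Request:
{"method": "carry_out", "body": {
  "motion": [
    [[0,0,0,0,0,0,3],[0,0,0,0,0,0,3],[0,0,0,0,0,0,3]]
  ]
}}

```text
time_s: 13.68
position: [0.564, -0.4054, -0.0133]
tool_rot: [[0.002, -0.145, -0.989], [-0.001, -0.989, 0.145], [-1.0, 0.001, -0.002]]
ft_force: [-0.4, 1.6, 7.3]
grip_width: 0.047
```

Request:
{"method": "carry_out", "body": {
  "motion": [
    [[-3,0,0,0,0,0,3],[-7,0,0,-0.07,0,0,3],[-11,0,0,-0.145,0,0,3],[-15,0,0,-0.145,0,0,3],[-19,0,0,-0.145,0,0,3]]
  ]
}}

```text
time_s: 14.1
position: [0.563, -0.4047, 0.1773]
tool_rot: [[-0.0, 0.0, -1.0], [0.0, -1.0, -0.0], [-1.0, -0.0, 0.0]]
ft_force: [0.9, -0.6, -0.6]
grip_width: 0.0468
```

Request:
{"method": "carry_out", "body": {
  "motion": [
    [[-3,-2.5,0,0,0,0,3],[-6,-5,0,0,0,0,3],[-9,-7.5,0,0,0,0,3],[-9,-11.5,0,0,0,0,3],[-9,-15.5,0,0,0,0,3]]
  ]
}}

```text
time_s: 14.52
position: [0.5634, -0.2494, 0.267]
tool_rot: [[0.003, -0.002, -1.0], [-0.002, -1.0, 0.002], [-1.0, 0.002, -0.003]]
ft_force: [0.9, 0.7, -1.7]
grip_width: 0.0467
```

Request:
{"method": "carry_out", "body": {
  "motion": [
    [[0,-4,0,0,0,0,3],[0,-8,0,0,0,0,3],[0,-12,0,0,0,0,3],[0,-16,0,0,0,0,3],[0,-20,0,0,0,0,3]]
  ]
}}

```text
time_s: 14.93
position: [0.5629, -0.0482, 0.2653]
tool_rot: [[0.0, -0.0, -1.0], [-0.0, -1.0, 0.0], [-1.0, 0.0, -0.0]]
ft_force: [0.2, 0.1, -1.0]
grip_width: 0.0471
```

Request:
{"method": "carry_out", "body": {
  "motion": [
    [[0,-4,0,0,0,0,3],[0,-8,0,0,0,0,3],[0,-12,0,0,0,0,3],[0,-12,0,0,0,0,3],[0,-12,0,0,0,0,3]]
  ]
}}

```text
time_s: 15.35
position: [0.5631, 0.0719, 0.2653]
tool_rot: [[-0.0, 0.003, -1.0], [-0.0, -1.0, -0.003], [-1.0, 0.0, 0.0]]
ft_force: [1.0, 0.1, -1.3]
grip_width: 0.047
```

```bash
python3 w.py w8; python3 - <<'E'
from h import *
import pickle
a=pickle.load(open('D0.pkl','rb'))['wrist']['image'][0:300,320:530];b=pickle.load(open('w8.pkl','rb'))['image']
o=np.zeros((600,800,3),np.uint8);o[:300,:800]=cv2.resize(b[0:240],(800,300),interpolation=3);o[300:,:630]=np.rot90(cv2.resize(a,(300*630//630,630))[:, :300]) if 0 else cv2.resize(np.rot90(a),(630,300),interpolation=2)[:, :]
cv2.imwrite('pics/c8.png',o[:,:,::-1])
E
```

```text
15.4 [0.5633 0.0704 0.2652] 
 [[-0.     0.001 -1.   ]
 [-0.    -1.    -0.001]
 [-1.     0.     0.   ]] 0.04687750455139826 [ 0.2 -0.2 -0.9] [0.641 0.074 0.433]
```

View pics/c8.png

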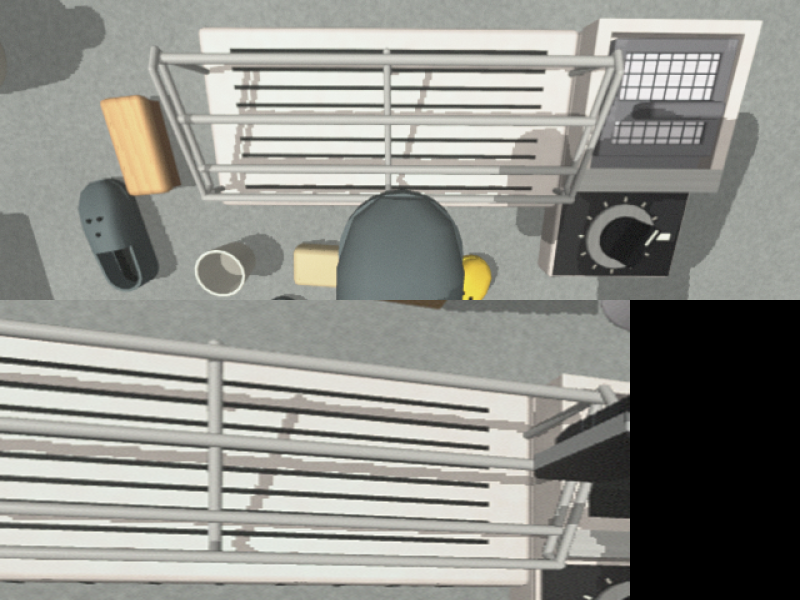

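```bash
python3 - <<'E'
from h import *
import pickle
a=pickle.load(open('D0.pkl','rb'))['wrist'];b=pickle.load(open('w8.pkl','rb'))
T=lambda n,p,q:print(n,(X:=tri((a,*p),(b,*q))).round(4),'res',(proj(a,X)-p).round(1))
T('heel -y end',(342.8,267.6),(458.4,159.2))
T('r116 -y end',(463.9,288),(496,48))
T('mid r20',(378.5,102.4),(310.4,134.4));T('mid r68',(431,102.4),(310.4,96));T('mid r116',(489,102.4),(310.4,48.8))
for v in (158,):
  for u in (165.6,250,458): print('heel top z.084',u,onz(b,u,v,.084).round(4))
for u in(170,310,455):print('r20 z.080',onz(b,u,134.4,.080).round(4),'r68',onz(b,u,95.5,.1).round(4),'r116',onz(b,u,49,.121).round(4))
print('ends r116',onz(b,124,48,.121).round(4),onz(b,496,48,.121).round(4))
E
python3 clog.py w8
```

```text
heel -y end [ 0.5779 -0.0999  0.0738] res [-0.1  0.2]
r116 -y end [ 0.6931 -0.0937  0.1247] res [-0.4  1.5]
mid r20 [0.6072 0.0818 0.0763] res [-0.   0.3]
mid r68 [0.6497 0.0814 0.0982] res [-0.1  0.6]
mid r116 [0.693  0.0812 0.1135] res [-0.2  1. ]
heel top z.084 165.6 [0.5799 0.254  0.084 ]
heel top z.084 250 [0.5802 0.1533 0.084 ]
heel top z.084 458 [ 0.581  -0.0944  0.084 ]
r20 z.080 [0.6071 0.2466 0.08  ] r68 [0.6498 0.2307 0.1   ] r116 [0.6913 0.2146 0.121 ]
r20 z.080 [0.6076 0.0819 0.08  ] r68 [0.6501 0.0813 0.1   ] r116 [0.6916 0.0806 0.121 ]
r20 z.080 [ 0.6082 -0.0887  0.08  ] r68 [ 0.6508 -0.0735  0.1   ] r116 [ 0.6923 -0.0582  0.121 ]
ends r116 [0.6922 0.2586 0.121 ] [ 0.6934 -0.0974  0.121 ]
w8
  (211, 271, 1519, 0.3853, 0.2431, 124, 49, -38.6)
  (319, 251, 16500, 0.4039, 0.0754, 341, 166, 0.2)
  (86, 190, 1698, 0.5194, 0.4124, 134, 51, 8.7)
```

Request:
{"method": "carry_out", "body": {
  "motion": [
    [[2,2.5,-1.7,0,0.12,0,3],[4,5,-3.4,0,0.24,0,3],[6,7.5,-5,0,0.36,0,3],[8,9.9,-6.8,0,0.436,0,3],[9.9,9.9,-6.8,0,0.436,0,3]]
  ]
}}

```text
time_s: 15.82
position: [0.6311, -0.0346, 0.1645]
tool_rot: [[0.426, -0.007, -0.905], [-0.004, -1.0, 0.005], [-0.905, 0.002, -0.426]]
ft_force: [0.1, -0.5, -2.6]
grip_width: 0.047
```

Request:
{"method": "carry_out", "body": {
  "motion": [
    [[0,0,0,0,0,0,3],[0,0,0,0,0,0,3],[0,0,0,0,0,0,3]]
  ]
}}

```text
time_s: 16.07
position: [0.6321, -0.0295, 0.1678]
tool_rot: [[0.424, -0.001, -0.906], [-0.001, -1.0, 0.0], [-0.906, 0.001, -0.424]]
ft_force: [0.2, -0.1, -0.2]
grip_width: 0.0467
```

Request:
{"method": "carry_out", "body": {
  "motion": [
    [[3,0,0.1,0,0,0,3],[5.5,0,0.15,0,0,0,3],[7,0,0.15,0,0,0,3],[7,0,0.15,0,0,0,3],[7,0,0.15,0,0,0,3]]
  ]
}}

```text
time_s: 16.48
position: [0.6603, -0.0286, 0.1032]
tool_rot: [[0.423, 0.001, -0.906], [0.0, -1.0, -0.001], [-0.906, 0.0, -0.423]]
ft_force: [-0.9, -0.6, -1.4]
grip_width: 0.0467
```

Request:
{"method": "carry_out", "body": {
  "motion": [
    [[0.3,0,0,0,0,0,3],[0.6,0,0,0,0,0,3],[0.8,0,0,0,0,0,3],[0.8,0,0,0,0,0,3]]
  ]
}}

```text
time_s: 16.82
position: [0.6631, -0.029, 0.0952]
tool_rot: [[0.423, -0.0, -0.906], [-0.0, -1.0, 0.0], [-0.906, 0.0, -0.423]]
ft_force: [-0.4, -0.5, -1.1]
grip_width: 0.047
```

Request:
{"method": "carry_out", "body": {
  "motion": [
    [[0.1,0,0,0,0,0,3],[0.2,0,0,0,0,0,3],[0.2,0,0,0,0,0,3]]
  ]
}}

```text
time_s: 17.07
position: [0.664, -0.0291, 0.093]
tool_rot: [[0.423, -0.0, -0.906], [-0.0, -1.0, 0.0], [-0.906, 0.0, -0.423]]
ft_force: [0.4, 1.1, -0.7]
grip_width: 0.0471
```

Request:
{"method": "carry_out", "body": {
  "motion": [
    [[0.1,0,0,0,0,0,3],[0.2,0,0,0,0,0,3],[0.2,0,0,0,0,0,3]]
  ]
}}

```text
time_s: 17.32
position: [0.6641, -0.0291, 0.0929]
tool_rot: [[0.423, 0.0, -0.906], [-0.0, -1.0, -0.0], [-0.906, 0.001, -0.423]]
ft_force: [-13.7, -0.1, 15.6]
grip_width: 0.0471
```

Request:
{"method": "carry_out", "body": {
  "motion": [
    [[-0.15,0,0,0,0,0,4.7],[-0.15,0,0,0,0,0,6.2],[-0.15,0,0,0,0,0,6.2],[-0.15,0,0,0,0,0,6.2],[-0.15,0,0,0,0,0,6.2]]
  ]
}}

```text
time_s: 17.73
position: [0.6642, -0.0291, 0.0924]
tool_rot: [[0.422, -0.0, -0.906], [-0.0, -1.0, 0.0], [-0.906, -0.0, -0.422]]
ft_force: [-0.0, 0.0, -0.3]
grip_width: 0.0615
```

Request:
{"method": "carry_out", "body": {
  "motion": [
    [[-1,0,0,0,0,0,6.2],[-2.5,0,0,0,0,0,6.2],[-5,0,0,0,0,0,6.2],[-8,0,0,0,0,0,6.2],[-8,0,0,0,0,0,6.2]]
  ]
}}

```text
time_s: 18.15
position: [0.6307, -0.0293, 0.171]
tool_rot: [[0.429, -0.0, -0.903], [-0.002, -1.0, -0.001], [-0.903, 0.002, -0.429]]
ft_force: [0.4, 0.4, 1.2]
grip_width: 0.0621
```

Request:
{"method": "carry_out", "body": {
  "motion": [
    [[-2,-2,0.5,0,-0.11,0,7.5],[-4,-4.5,1,0,-0.22,0,7.5],[-6,-7,1.5,0,-0.33,0,7.5],[-7.5,-10,2,0,-0.436,0,7.5],[-7.5,-10,2,0,-0.436,0,7.5]]
  ]
}}

```text
time_s: 18.57
position: [0.5809, 0.075, 0.2274]
tool_rot: [[-0.001, 0.004, -1.0], [0.001, -1.0, -0.004], [-1.0, -0.001, 0.001]]
ft_force: [0.6, 0.5, 0.0]
grip_width: 0.0751
```

```bash
python3 w.py w9;  python3 w.py s9 scene>/dev/null; python3 clog.py w9 s9
```

```text
18.6167 [0.5813 0.0731 0.2256] 
 [[ 0.002  0.003 -1.   ]
 [-0.    -1.    -0.003]
 [-1.     0.    -0.002]] 0.07507040883053023 [-0.2 -0.6 -1.1] [0.659 0.077 0.395]
w9
  (420, 182, 436, 0.5614, -0.0584, 54, 21, 82.7)
  (70, 210, 2749, 0.5185, 0.414, 136, 51, 8.4)
  (441, 106, 5952, 0.6541, -0.0729, 144, 80, -11.0)
s9
  (458, 245, 718, 0.521, 0.3987, 159, 48, 7.7)
  (286, 200, 613, 0.5514, -0.0869, 107, 93, 26.4)
  (415, 195, 683, 0.3809, 0.2435, 150, 73, -38.1)
```

Request:
{"method": "carry_out", "body": {
  "motion": [
    [[0,-4,1,0,0,0,7.5],[0,-8,2,0,0,0,7.5],[0,-12,3,0,0,0,7.5],[0,-16,4,0,0,0,7.5],[0,-20,5.2,0,0,0,7.5]]
  ]
}}

```text
time_s: 19.08
position: [0.5281, 0.2713, 0.2239]
tool_rot: [[0.0, -0.002, -1.0], [-0.0, -1.0, 0.002], [-1.0, 0.0, -0.0]]
ft_force: [-0.5, -0.5, -0.0]
grip_width: 0.075
```

Request:
{"method": "carry_out", "body": {
  "motion": [
    [[1,-4,0,-0.08,0,0,7.5],[3,-7,0,-0.152,0,0,7.5],[5.5,-10,0,-0.152,0,0,7.5],[8,-13,0,-0.152,0,0,7.5],[10.5,-14.1,0,-0.152,0,0,7.5]]
  ]
}}

```text
time_s: 19.5
position: [0.5281, 0.414, 0.1174]
tool_rot: [[0.0, 0.152, -0.988], [0.001, -0.988, -0.152], [-1.0, -0.001, -0.0]]
ft_force: [0.2, 0.4, -0.0]
grip_width: 0.075
```

Request:
{"method": "carry_out", "body": {
  "motion": [
    [[0,0,0,0,0,0,7.5],[0,0,0,0,0,0,7.5]]
  ]
}}

```text
time_s: 19.67
position: [0.5284, 0.4107, 0.1183]
tool_rot: [[-0.002, 0.151, -0.989], [-0.002, -0.989, -0.151], [-1.0, 0.001, 0.003]]
ft_force: [0.6, -0.9, 0.8]
grip_width: 0.0751
```

```bash
python3 w.py w10; python3 w.py q10 side>/dev/null; python3 clog.py w10 q10
```

```text
19.7167 [0.5293 0.4106 0.1202] 
 [[ 0.001  0.15  -0.989]
 [-0.    -0.989 -0.15 ]
 [-1.     0.    -0.001]] 0.07490958272564546 [ 0.3 -1.2  1.1] [0.606 0.424 0.286]
w10
  (477, 301, 394, 0.4319, 0.2235, 38, 22, 85.5)
  (331, 196, 6366, 0.5199, 0.3972, 141, 50, 10.0)
q10
  (266, 290, 389, 0.5253, 0.3934, 123, 54, 12.1)
```

Request:
{"method": "carry_out", "body": {
  "motion": [
    [[1,0.8,0,0,0,0,7.5],[4,1.2,0,0,0,0,7.5],[7,1.2,0,0,0,0,7.5],[10,1.2,0,0,0,0,7.5],[10,1.2,0,0,0,0,7.5]]
  ]
}}

```text
time_s: 20.18
position: [0.5291, 0.3975, 0.016]
tool_rot: [[-0.006, 0.149, -0.989], [-0.003, -0.989, -0.149], [-1.0, 0.002, 0.006]]
ft_force: [-0.5, -0.8, -1.4]
grip_width: 0.075
```

Request:
{"method": "carry_out", "body": {
  "motion": [
    [[1.5,0,0,0,0,0,7.5],[3,0,0,0,0,0,7],[3,0,0,0,0,0,3],[3,0,0,0,0,0,3],[3,0,0,0,0,0,3]]
  ]
}}

```text
time_s: 20.6
position: [0.5318, 0.4002, -0.0077]
tool_rot: [[0.003, 0.151, -0.989], [0.002, -0.989, -0.151], [-1.0, -0.001, -0.004]]
ft_force: [-0.3, 0.3, -0.5]
grip_width: 0.0463
```

Request:
{"method": "carry_out", "body": {
  "motion": [
    [[0,0,0,0,0,0,3],[0,0,0,0,0,0,3],[0,0,0,0,0,0,3]]
  ]
}}

```text
time_s: 20.85
position: [0.5317, 0.4002, -0.008]
tool_rot: [[0.003, 0.151, -0.989], [0.001, -0.989, -0.151], [-1.0, -0.001, -0.004]]
ft_force: [-1.0, -2.3, 7.6]
grip_width: 0.0461
```

Request:
{"method": "carry_out", "body": {
  "motion": [
    [[-3,0,0,0,0,0,3],[-7,0,0,0.08,0,0,3],[-11,0,0,0.152,0,0,3],[-15,0,0,0.152,0,0,3],[-19,0,0,0.152,0,0,3]]
  ]
}}

```text
time_s: 21.27
position: [0.53, 0.3999, 0.1826]
tool_rot: [[0.001, -0.0, -1.0], [0.0, -1.0, 0.0], [-1.0, -0.0, -0.001]]
ft_force: [0.3, 0.7, -0.8]
grip_width: 0.0465
```

Request:
{"method": "carry_out", "body": {
  "motion": [
    [[-2,2,-0.5,0,0,0,3],[-3,5,-1,0,0,0,3],[-3,8,-2,0,0,0,3],[-3,12,-3,0,0,0,3],[-3,12,-3,0,0,0,3]]
  ]
}}

```text
time_s: 21.68
position: [0.5622, 0.2742, 0.2108]
tool_rot: [[0.002, -0.006, -1.0], [-0.002, -1.0, 0.006], [-1.0, 0.002, -0.002]]
ft_force: [-0.8, 0.5, -0.8]
grip_width: 0.0466
```

Request:
{"method": "carry_out", "body": {
  "motion": [
    [[0,2.5,-1.7,0,0.12,0,3],[0,5,-3.4,0,0.24,0,3],[1,7.5,-5,0,0.36,0,3],[3,8.9,-6.8,0,0.436,0,3],[4,8.9,-6.8,0,0.436,0,3]]
  ]
}}

```text
time_s: 22.1
position: [0.6278, 0.1881, 0.1682]
tool_rot: [[0.424, -0.003, -0.906], [-0.002, -1.0, 0.002], [-0.906, 0.001, -0.424]]
ft_force: [-1.2, -0.0, -2.0]
grip_width: 0.0463
```

Request:
{"method": "carry_out", "body": {
  "motion": [
    [[0,0,0,0,0,0,3],[0,0,0,0,0,0,3],[0,0,0,0,0,0,3]]
  ]
}}

```text
time_s: 22.35
position: [0.6289, 0.1915, 0.1712]
tool_rot: [[0.424, 0.0, -0.906], [0.0, -1.0, -0.0], [-0.906, -0.0, -0.424]]
ft_force: [0.5, -0.9, -0.4]
grip_width: 0.0464
```

Request:
{"method": "carry_out", "body": {
  "motion": [
    [[3,0,0,0,0,0,3],[5.5,0,0,0,0,0,3],[7,0,0,0,0,0,3],[7,0,0,0,0,0,3],[7,0,0,0,0,0,3]]
  ]
}}

```text
time_s: 22.77
position: [0.6582, 0.1914, 0.1066]
tool_rot: [[0.422, 0.0, -0.906], [0.0, -1.0, -0.0], [-0.906, -0.0, -0.422]]
ft_force: [-0.1, -0.5, -1.0]
grip_width: 0.0462
```

Request:
{"method": "carry_out", "body": {
  "motion": [
    [[0.3,0,0,0,0,0,3],[0.6,0,0,0,0,0,3],[0.8,0,0,0,0,0,3],[0.8,0,0,0,0,0,3]]
  ]
}}

```text
time_s: 23.1
position: [0.6614, 0.1911, 0.0992]
tool_rot: [[0.423, -0.0, -0.906], [0.0, -1.0, 0.0], [-0.906, -0.0, -0.423]]
ft_force: [0.0, -0.1, -1.3]
grip_width: 0.0464
```

Request:
{"method": "carry_out", "body": {
  "motion": [
    [[0.1,0,0,0,0,0,3],[0.2,0,0,0,0,0,3],[0.2,0,0,0,0,0,3]]
  ]
}}

```text
time_s: 23.35
position: [0.6621, 0.191, 0.0977]
tool_rot: [[0.423, -0.0, -0.906], [-0.0, -1.0, 0.0], [-0.906, 0.0, -0.423]]
ft_force: [-3.9, 0.7, 3.2]
grip_width: 0.0463
```

Request:
{"method": "carry_out", "body": {
  "motion": [
    [[0.15,0,0,0,0,0,3],[0.15,0,0,0,0,0,3],[0,0,0,0,0,0,6.2],[0,0,0,0,0,0,6.2],[0,0,0,0,0,0,6.2]]
  ]
}}

```text
time_s: 23.77
position: [0.6624, 0.191, 0.0972]
tool_rot: [[0.423, -0.0, -0.906], [-0.0, -1.0, 0.0], [-0.906, -0.0, -0.423]]
ft_force: [0.3, 0.1, 0.0]
grip_width: 0.062
```

Request:
{"method": "carry_out", "body": {
  "motion": [
    [[-1,0,0,0,0,0,6.2],[-2.5,0,0,0,0,0,6.2],[-5,0,0,0,0,0,6.2],[-8,0,0,0,0,0,6.2],[-9,0,0,0,0,0,6.2]]
  ]
}}

```text
time_s: 24.18
position: [0.624, 0.1915, 0.184]
tool_rot: [[0.428, 0.0, -0.904], [0.001, -1.0, 0.0], [-0.904, -0.001, -0.428]]
ft_force: [0.6, 0.0, 0.6]
grip_width: 0.0621
```

Request:
{"method": "carry_out", "body": {
  "motion": [
    [[-2,0,2,0,-0.11,0,7.5],[-4,0,5,0,-0.22,0,7.5],[-6,0,8,0,-0.33,0,7.5],[-7.5,0,11,0,-0.436,0,7.5],[-7.5,0,14,0,-0.436,0,7.5]]
  ]
}}

```text
time_s: 24.6
position: [0.4664, 0.191, 0.1901]
tool_rot: [[-0.0, -0.001, -1.0], [0.001, -1.0, 0.001], [-1.0, -0.001, 0.0]]
ft_force: [0.8, 0.7, -0.2]
grip_width: 0.0754
```

Request:
{"method": "carry_out", "body": {
  "motion": [
    [[0,-2,3,0,0,0,7.5],[0,-4,5,0,0,0,7.5],[0,-4,5,0,0,0,7.5],[0,-4,5,0,0,0,7.5]]
  ]
}}

```text
time_s: 24.93
position: [0.4149, 0.2317, 0.1882]
tool_rot: [[0.001, 0.002, -1.0], [0.0, -1.0, -0.002], [-1.0, -0.0, -0.001]]
ft_force: [0.7, -0.5, 0.0]
grip_width: 0.0747
```

```bash
python3 w.py w11; python3 w.py s11 scene>/dev/null; python3 clog.py w11 s11
```

```text
24.9833 [0.4157 0.2312 0.1881] 
 [[ 0.001  0.001 -1.   ]
 [ 0.    -1.    -0.001]
 [-1.    -0.    -0.001]] 0.07539737065833849 [ 0.   0.3 -0.2] [0.493 0.233 0.356]
w11
  (308, 200, 3932, 0.3801, 0.2458, 138, 52, -37.7)
s11
  (366, 226, 600, 0.5528, 0.158, 119, 65, 4.1)
  (286, 200, 622, 0.5494, -0.086, 114, 88, 13.5)
  (415, 195, 684, 0.3807, 0.2431, 151, 73, -38.1)
```

View pics/w11.png

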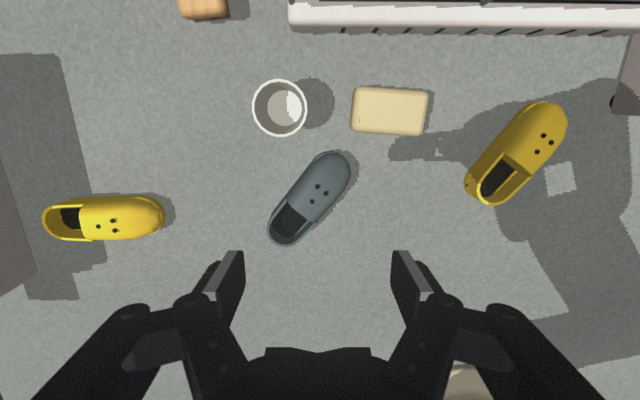

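Request:
{"method": "carry_out", "body": {
  "motion": [
    [[1,-0.3,1,0.12,0,0,7.5],[2,-0.7,2,0.24,0,0,7.5],[3,-0.7,2.7,0.36,0,0,7.5],[4,-0.7,2.7,0.48,0,0,7.5],[5,-0.7,2.7,0.6,0,0,7.5]]
  ]
}}

```text
time_s: 25.45
position: [0.3892, 0.2375, 0.1371]
tool_rot: [[0.0, -0.57, -0.821], [0.0, -0.821, 0.57], [-1.0, -0.0, -0.0]]
ft_force: [-0.2, 0.1, -0.8]
grip_width: 0.0754
```

Request:
{"method": "carry_out", "body": {
  "motion": [
    [[1.5,0,0,0.06,0,0,7.5],[3,0,0,0.06,0,0,7.5],[3,0,0,0.06,0,0,7.5],[3,0,0,0.06,0,0,7.5]]
  ]
}}

```text
time_s: 25.78
position: [0.3891, 0.2376, 0.1074]
tool_rot: [[-0.001, -0.614, -0.789], [-0.0, -0.789, 0.614], [-1.0, 0.001, 0.001]]
ft_force: [-0.3, 0.4, 0.1]
grip_width: 0.0748
```

```bash
python3 w.py w12; python3 clog.py w12; python3 -c "
from rig import env
print(env.observe()['q'])"
```

```text
25.8333 [0.3894 0.2378 0.108 ] 
 [[ 0.    -0.614 -0.79 ]
 [ 0.    -0.79   0.614]
 [-1.    -0.    -0.   ]] 0.07475782946348628 [0.2 0.2 0.2] [0.451 0.191 0.275]
w12
  (315, 202, 6868, 0.3809, 0.2483, 141, 50, -39.2)
[ 1.64877283e+01  1.87923025e+01  9.77671744e+01 -2.26969571e-03
  6.34173306e+01  1.44344420e+02]
```

Request:
{"method": "carry_out", "body": {
  "motion": [
    [[3,0,0,0,0,0,7.5],[6,0,0,0,0,0,7.5],[9,0,0,0,0,0,7.5],[9,0,0,0,0,0,7.5]]
  ]
}}

```text
time_s: 26.17
position: [0.3871, 0.2373, 0.0146]
tool_rot: [[-0.006, -0.613, -0.79], [-0.002, -0.79, 0.614], [-1.0, 0.005, 0.004]]
ft_force: [-1.2, -0.2, -0.4]
grip_width: 0.0749
```

Request:
{"method": "carry_out", "body": {
  "motion": [
    [[1.5,0,0,0,0,0,7.5],[2.8,0,0,0,0,0,7],[2.8,0,0,0,0,0,3],[2.8,0,0,0,0,0,3],[2.8,0,0,0,0,0,3]]
  ]
}}

```text
time_s: 26.58
position: [0.3896, 0.2383, -0.0088]
tool_rot: [[0.002, -0.613, -0.79], [0.001, -0.79, 0.613], [-1.0, -0.002, -0.001]]
ft_force: [-0.6, 0.4, -0.3]
grip_width: 0.0467
```

Request:
{"method": "carry_out", "body": {
  "motion": [
    [[0,0,0,0,0,0,3],[0,0,0,0,0,0,3],[0,0,0,0,0,0,3]]
  ]
}}

```text
time_s: 26.83
position: [0.3897, 0.2383, -0.0089]
tool_rot: [[0.003, -0.613, -0.79], [0.001, -0.79, 0.613], [-1.0, -0.002, -0.002]]
ft_force: [-0.5, -0.9, 7.9]
grip_width: 0.0466
```

Request:
{"method": "carry_out", "body": {
  "motion": [
    [[-3,0,0,0,0,0,3],[-7,0,0,-0.1,0,0,3],[-11,0,0,-0.22,0,0,3],[-15,0,0,-0.34,0,0,3],[-19,0,0,-0.46,0,0,3]]
  ]
}}

```text
time_s: 27.25
position: [0.3879, 0.2379, 0.1827]
tool_rot: [[0.001, -0.193, -0.981], [0.0, -0.981, 0.193], [-1.0, -0.001, -0.001]]
ft_force: [1.8, 0.7, -1.4]
grip_width: 0.0466
```

Request:
{"method": "carry_out", "body": {
  "motion": [
    [[-2,0,0,-0.1,0,0,3],[-4,0,0,-0.2,0,0,3],[-4,0,0,-0.2,0,0,3]]
  ]
}}

```text
time_s: 27.5
position: [0.3897, 0.2385, 0.2241]
tool_rot: [[0.008, 0.004, -1.0], [0.002, -1.0, -0.004], [-1.0, -0.002, -0.008]]
ft_force: [0.1, -0.5, 0.3]
grip_width: 0.0465
```

Request:
{"method": "carry_out", "body": {
  "motion": [
    [[0,2,-3,0,0,0,3],[0,4,-6,0,0,0,3],[0,6,-9,0,0,0,3],[0,8,-12,0,0,0,3],[0,8,-12,0,0,0,3]]
  ]
}}

```text
time_s: 27.92
position: [0.5123, 0.1545, 0.2181]
tool_rot: [[-0.0, -0.007, -1.0], [-0.001, -1.0, 0.007], [-1.0, 0.001, 0.0]]
ft_force: [-0.9, -1.1, -1.9]
grip_width: 0.0464
```

Request:
{"method": "carry_out", "body": {
  "motion": [
    [[0,2,-3,0,0.12,0,3],[0,4,-6,0,0.24,0,3],[0,6,-9,0,0.36,0,3],[2,7.7,-12,0,0.436,0,3],[4,7.7,-12,0,0.436,0,3]]
  ]
}}

```text
time_s: 28.33
position: [0.6302, 0.0782, 0.1787]
tool_rot: [[0.427, -0.005, -0.904], [-0.002, -1.0, 0.005], [-0.904, -0.0, -0.427]]
ft_force: [-0.6, -0.6, -2.8]
grip_width: 0.0464
```

Request:
{"method": "carry_out", "body": {
  "motion": [
    [[0,0,0,0,0,0,3],[0,0,0,0,0,0,3],[0,0,0,0,0,0,3]]
  ]
}}

```text
time_s: 28.58
position: [0.6286, 0.0816, 0.1807]
tool_rot: [[0.423, -0.0, -0.906], [0.0, -1.0, 0.0], [-0.906, -0.0, -0.423]]
ft_force: [0.8, -0.2, -0.3]
grip_width: 0.0469
```

Request:
{"method": "carry_out", "body": {
  "motion": [
    [[3,0,0.2,0,0,0,3],[6,0,0.4,0,0,0,3],[8,0,0.4,0,0,0,3],[8,0,0.4,0,0,0,3],[8,0,0.4,0,0,0,3]]
  ]
}}

```text
time_s: 29.0
position: [0.6589, 0.0816, 0.1062]
tool_rot: [[0.423, 0.0, -0.906], [0.0, -1.0, -0.0], [-0.906, -0.0, -0.423]]
ft_force: [-0.1, 0.1, -0.6]
grip_width: 0.0466
```

Request:
{"method": "carry_out", "body": {
  "motion": [
    [[0.3,0,0,0,0,0,3],[0.6,0,0,0,0,0,3],[0.8,0,0,0,0,0,3],[0.8,0,0,0,0,0,3]]
  ]
}}

```text
time_s: 29.33
position: [0.6622, 0.0811, 0.0986]
tool_rot: [[0.423, -0.0, -0.906], [-0.0, -1.0, 0.0], [-0.906, 0.0, -0.423]]
ft_force: [-0.2, -0.5, -1.3]
grip_width: 0.0462
```

Request:
{"method": "carry_out", "body": {
  "motion": [
    [[0.1,0,0,0,0,0,3],[0.2,0,0,0,0,0,3],[0.2,0,0,0,0,0,3]]
  ]
}}

```text
time_s: 29.58
position: [0.6628, 0.081, 0.0972]
tool_rot: [[0.423, -0.0, -0.906], [-0.0, -1.0, 0.0], [-0.906, 0.0, -0.423]]
ft_force: [-6.1, 0.2, 6.5]
grip_width: 0.0468
```

Request:
{"method": "carry_out", "body": {
  "motion": [
    [[0.1,0,0,0,0,0,3],[0.1,0,0,0,0,0,3],[0,0,0,0,0,0,6.2],[0,0,0,0,0,0,6.2],[0,0,0,0,0,0,6.2]]
  ]
}}

```text
time_s: 30.0
position: [0.6631, 0.081, 0.0964]
tool_rot: [[0.423, -0.0, -0.906], [-0.0, -1.0, 0.0], [-0.906, 0.0, -0.423]]
ft_force: [-0.8, -0.9, 0.1]
grip_width: 0.062
```

Request:
{"method": "carry_out", "body": {
  "motion": [
    [[-1,0,0,0,0,0,6.2],[-2.5,0,0,0,0,0,6.2],[-5,0,0,0,0,0,6.2],[-8,0,0,0,0,0,6.2],[-9,0,0,0,0,0,6.2]]
  ]
}}

```text
time_s: 30.42
position: [0.6249, 0.0811, 0.1821]
tool_rot: [[0.427, 0.0, -0.904], [-0.0, -1.0, -0.0], [-0.904, 0.0, -0.427]]
ft_force: [0.5, 0.7, 0.7]
grip_width: 0.0617
```

Request:
{"method": "carry_out", "body": {
  "motion": [
    [[-3,0,1,0,-0.11,0,6.2],[-6,1,2,0,-0.22,0,6.2],[-9,2,3,0,-0.33,0,6.2],[-12,3,3,0,-0.436,0,6.2],[-13,3,3,0,-0.436,0,6.2]]
  ]
}}

```text
time_s: 30.83
position: [0.543, 0.0498, 0.2857]
tool_rot: [[-0.002, -0.001, -1.0], [-0.001, -1.0, 0.001], [-1.0, 0.001, 0.002]]
ft_force: [0.1, 0.1, -0.5]
grip_width: 0.0618
```

Request:
{"method": "carry_out", "body": {
  "motion": [
    [[0,0,0,0,0,0,6.2],[0,0,0,0,0,0,6.2]]
  ]
}}

```text
time_s: 31.0
position: [0.5432, 0.0509, 0.2829]
tool_rot: [[0.002, -0.001, -1.0], [-0.0, -1.0, 0.001], [-1.0, 0.0, -0.002]]
ft_force: [-0.7, -0.2, -0.5]
grip_width: 0.0617
```

```bash
python3 w.py w13; python3 clog.py w13
```

```text
31.05 [0.5427 0.0512 0.2819] 
 [[-0. -0. -1.]
 [ 0. -1.  0.]
 [-1. -0.  0.]] 0.06202165078622316 [ 0.8  0.7 -0.3] [0.621 0.052 0.45 ]
w13
  (396, 79, 5774, 0.6498, -0.0544, 171, 71, -5.3)
  (176, 76, 4562, 0.6537, 0.244, 172, 74, 2.9)
  (287, 74, 4494, 0.6555, 0.0945, 172, 65, -2.7)
```

View pics/w13.png

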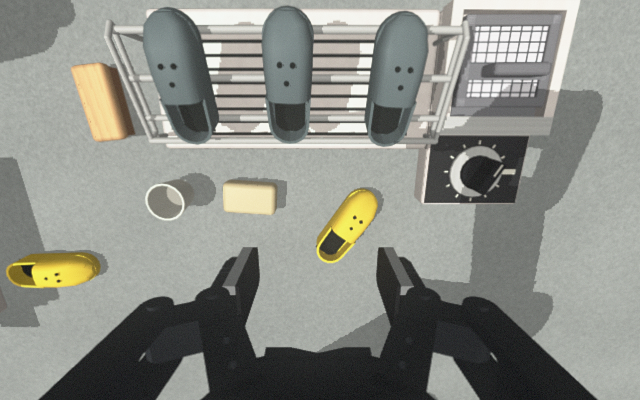

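```bash
python3 - <<'E'
from h import *
import pickle
L=lambda f:pickle.load(open(f+'.pkl','rb'))
a,b,c,e=L('w1'),L('w4'),L('w8'),L('w13')
print('mark',tri((a,335+(616-475)/3.4,240/3.4),(c,530.4,189.6)).round(4))
P=[onz(a,335+(x-442)/3.4,y/3.4,.089) for x,y in ((668,68),(712,97))]
Q=[onz(b,200+x/3,55+(y-300)/2.7,.089) for x,y in ((130,512),(170,530))]
R=[onz(c,x*.8,y*.8,.089) for x,y in ((648,246),(657,232))]
for X in (P,Q,R): d=X[1]-X[0];print(np.round(X,4)[:,:2].tolist(),'len',np.linalg.norm(d).round(4),'theta',np.arctan2(-d[1],d[0]).round(3))
# bright pointer pixels in w13, w8
for n,d in (('w8',c),('w13',e)):
    for X in ([.532,-.168,.045],[.532,-.168,.089]): print(n,proj(d,X).round(1))
k=e['image'];k=k[140:200,440:530].min(2);print((k>150).sum())
E
```

```text
mark [ 0.5266 -0.2174  0.0441]
[[0.5374, -0.1698], [0.5519, -0.1779]] len 0.0166 theta 0.508
[[0.5365, -0.1703], [0.5514, -0.1778]] len 0.0167 theta 0.468
[[0.5344, -0.1736], [0.5487, -0.1793]] len 0.0154 theta 0.384
w8 [493.2 188.9]
w8 [513.5 198.7]
w13 [474.1 171.5]
w13 [491.7 179. ]
881
```

Request:
{"method": "carry_out", "body": {
  "motion": [
    [[0,4,0.2,0,0,0,5],[0,8,0.4,0,0,0,4],[0,12,0.6,0,0,0,4],[1,16,0.8,0,0,0,4],[2,20,1,0,0,0,4]]
  ]
}}

```text
time_s: 31.47
position: [0.5322, -0.1502, 0.2616]
tool_rot: [[-0.0, 0.001, -1.0], [0.0, -1.0, -0.001], [-1.0, -0.0, 0.0]]
ft_force: [0.9, 0.5, -0.3]
grip_width: 0.0398
```

Request:
{"method": "carry_out", "body": {
  "motion": [
    [[2,1.9,0,0.12,0,0,4],[4,1.9,0,0.24,0,0,4],[7,1.9,0,0.36,0,0,4],[10,1.9,0,0.48,0,0,4],[12,1.9,0,0.49,0,0,4]]
  ]
}}

```text
time_s: 31.88
position: [0.5312, -0.1669, 0.1389]
tool_rot: [[-0.004, -0.476, -0.879], [0.003, -0.879, 0.476], [-1.0, -0.0, 0.005]]
ft_force: [0.0, 0.0, -0.2]
grip_width: 0.0397
```

Request:
{"method": "carry_out", "body": {
  "motion": [
    [[0,0,0,0,0,0,4],[0,0,0,0,0,0,4],[0,0,0,0,0,0,4]]
  ]
}}

```text
time_s: 32.13
position: [0.5333, -0.168, 0.1439]
tool_rot: [[0.001, -0.47, -0.883], [-0.001, -0.883, 0.47], [-1.0, -0.0, -0.002]]
ft_force: [0.5, 0.3, 0.3]
grip_width: 0.0401
```

```bash
python3 w.py w14; python3 - <<'E'
from h import *
import pickle
d=pickle.load(open('w14.pkl','rb'))
for X in ([.533,-.168,.045],[.533,-.168,.089]): print(proj(d,X).round(1))
g=d['image'].min(2).astype(np.uint8)
m=(g>170).astype(np.uint8)
for c in cv2.findContours(m,cv2.RETR_EXTERNAL,cv2.CHAIN_APPROX_NONE)[0]:
    A=cv2.contourArea(c)
    if 12<A<1500:
        (u,v),(w,h),an=cv2.minAreaRect(c); print(round(u),round(v),A,round(w),round(h),round(an),onz(d,u,v,.045)[:2].round(4),onz(d,u,v,.089)[:2].round(4))
E
```

```text
32.1833 [ 0.5334 -0.1681  0.1443] 
 [[ 0.002 -0.47  -0.883]
 [-0.001 -0.883  0.47 ]
 [-1.     0.    -0.003]] 0.039721220986168766 [ 0.2 -0.2 -0.7] [ 0.602 -0.203  0.312]
[318.3 191.3]
[318.5 206.7]
19 383 63.5 42 10 39 [0.4905 0.2611] [0.5089 0.1844]
96 343 1114.5 27 54 66 [0.4933 0.1385] [0.5112 0.0821]
48 271 52.5 7 13 27 [0.589  0.1189] [0.5911 0.0657]
68 255 262.0 12 30 61 [0.5929 0.0876] [0.5944 0.0396]
36 235 297.5 13 32 60 [0.6249 0.1003] [0.6211 0.0501]
19 225 241.0 13 29 59 [0.6409 0.1079] [0.6344 0.0565]
9 215 12.5 5 17 61 [0.6535 0.1084] [0.645 0.057]
161 204 291.5 13 38 62 [ 0.5926 -0.0297] [ 0.5941 -0.0583]
318 193 37.0 20 2 90 [ 0.5317 -0.167 ] [ 0.5433 -0.173 ]
250 213 52.0 70 2 58 [ 0.5452 -0.0995] [ 0.5545 -0.1167]
203 177 43.0 16 4 45 [ 0.5954 -0.0797] [ 0.5965 -0.1001]
136 177 209.5 14 22 60 [ 0.6247 -0.0249] [ 0.6209 -0.0544]
344 200 514.5 20 63 19 [ 0.5139 -0.1859] [ 0.5284 -0.1888]
364 169 121.0 7 20 63 [ 0.5321 -0.2147] [ 0.5436 -0.2128]
299 187 983.0 38 73 14 [ 0.5452 -0.1538] [ 0.5545 -0.162 ]
124 163 323.0 14 27 59 [ 0.6406 -0.0239] [ 0.6342 -0.0535]
116 152
[... 2518 characters left out ...]
1854] [ 0.6726 -0.1884]
169 16 82.0 7 14 56 [ 0.7168 -0.1316] [ 0.6978 -0.1435]
190 18 195.5 15 14 59 [ 0.7075 -0.1452] [ 0.69   -0.1548]
227 15 201.5 15 15 60 [ 0.6955 -0.172 ] [ 0.68   -0.1772]
263 12 138.5 15 15 63 [ 0.6836 -0.1988] [ 0.6701 -0.1995]
275 5 87.0 15 7 63 [ 0.6835 -0.2091] [ 0.67   -0.2081]
256 4 53.5 7 15 90 [ 0.6913 -0.1971] [ 0.6765 -0.1982]
241 6 187.0 15 15 63 [ 0.6953 -0.1853] [ 0.6799 -0.1883]
218 4 99.0 9 17 90 [ 0.7048 -0.1704] [ 0.6878 -0.1759]
204 9 199.0 15 15 59 [ 0.7076 -0.1585] [ 0.6902 -0.1659]
194 2 13.0 3 7 90 [ 0.7154 -0.155 ] [ 0.6967 -0.163 ]
183 6 84.5 7 14 56 [ 0.7169 -0.145 ] [ 0.6979 -0.1546]
115 26 1458.5 47 58 11 [ 0.7316 -0.0884] [ 0.7101 -0.1074]
```

Request:
{"method": "carry_out", "body": {
  "motion": [
    [[3,0,0,0,0,0,4],[6,0,0,0,0,0,4],[8.5,0,0,0,0,0,4],[10,0,0,0,0,0,4],[10,0,0,0,0,0,4]]
  ]
}}

```text
time_s: 32.6
position: [0.532, -0.1674, 0.0413]
tool_rot: [[-0.003, -0.47, -0.882], [0.002, -0.882, 0.47], [-1.0, -0.0, 0.003]]
ft_force: [0.1, -0.4, 0.2]
grip_width: 0.0401
```

Request:
{"method": "carry_out", "body": {
  "motion": [
    [[0,0,0,0,0,0,4],[0,0,0,0,0,0,0],[0,0,0,0,0,0,0],[0,0,0,0,0,0,0],[0,0,0,0,0,0,0]]
  ]
}}

```text
time_s: 33.02
position: [0.5337, -0.1684, 0.0448]
tool_rot: [[0.003, -0.471, -0.882], [-0.002, -0.882, 0.471], [-1.0, 0.0, -0.003]]
ft_force: [-0.4, 0.5, 6.9]
grip_width: 0.013
```

Request:
{"method": "carry_out", "body": {
  "motion": [
    [[0,0,0,0.12,0,0,0],[0,0,0,0.24,0,0,0],[0,0,0,0.36,0,0,0],[0,0,0,0.48,0,0,0],[0,0,0,0.54,0,0,0]]
  ]
}}

```text
time_s: 33.43
position: [0.5338, -0.1682, 0.0448]
tool_rot: [[0.003, -0.86, -0.51], [-0.001, -0.51, 0.86], [-1.0, -0.002, -0.003]]
ft_force: [0.3, 1.5, 6.8]
grip_width: 0.0131
```

Request:
{"method": "carry_out", "body": {
  "motion": [
    [[0,0,0,0.12,0,0,0],[0,0,0,0.24,0,0,0],[0,0,0,0.36,0,0,0],[0,0,0,0.48,0,0,0],[0,0,0,0.54,0,0,0]]
  ]
}}

```text
time_s: 33.85
position: [0.534, -0.1682, 0.0448]
tool_rot: [[0.004, -1.0, 0.005], [-0.001, 0.005, 1.0], [-1.0, -0.004, -0.001]]
ft_force: [1.3, 2.0, 5.8]
grip_width: 0.0131
```

Request:
{"method": "carry_out", "body": {
  "motion": [
    [[0,0,0,0,0,0,0],[0,0,0,0,0,0,0],[0,0,0,0,0,0,0]]
  ]
}}

```text
time_s: 34.1
position: [0.534, -0.1682, 0.0448]
tool_rot: [[0.004, -1.0, -0.001], [-0.001, -0.001, 1.0], [-1.0, -0.004, -0.001]]
ft_force: [1.5, 2.1, 6.2]
grip_width: 0.0133
```

Request:
{"method": "carry_out", "body": {
  "motion": [
    [[0,0,0,0,0,0,2],[0,0,0,0,0,0,4],[-0.5,0,0,0,0,0,4],[-3,0,0,0,0,0,4],[-6,0,0,0,0,0,4]]
  ]
}}

```text
time_s: 34.52
position: [0.5318, -0.1675, 0.1025]
tool_rot: [[-0.004, -1.0, -0.0], [0.002, -0.0, 1.0], [-1.0, 0.004, 0.002]]
ft_force: [0.7, 0.3, -0.5]
grip_width: 0.0399
```

Request:
{"method": "carry_out", "body": {
  "motion": [
    [[-4,0,0,0,0,0,4],[-8,0,0,0,0,0,4],[-12,2,-2,0,0,0,4],[-16,4,-4,0,0,0,4],[-19,4,-4,0,0,0,4]]
  ]
}}

```text
time_s: 34.93
position: [0.4907, -0.2088, 0.2932]
tool_rot: [[-0.002, -1.0, 0.001], [0.001, 0.001, 1.0], [-1.0, 0.002, 0.001]]
ft_force: [0.5, -0.5, -0.5]
grip_width: 0.0399
```

Request:
{"method": "carry_out", "body": {
  "motion": [
    [[0,0,0,0,0,0,4],[0,0,0,0,0,0,4],[0,0,0,0,0,0,4]]
  ]
}}

```text
time_s: 35.18
position: [0.4927, -0.2076, 0.2915]
tool_rot: [[-0.001, -1.0, -0.0], [0.001, -0.0, 1.0], [-1.0, 0.001, 0.001]]
ft_force: [-0.0, -0.3, -0.6]
grip_width: 0.0397
```

```bash
python3 w.py w15; python3 w.py s15 scene; python3 w.py q15 side >/dev/null; python3 - <<'E'
from h import *
import pickle
a,b,c=[pickle.load(open(f+'.pkl','rb'))['image'] for f in('w15','s15','q15')]
o=np.zeros((600,800,3),np.uint8)
o[:300,:480]=cv2.resize(a,(480,300));o[300:,:480]=cv2.resize(b[130:290,165:421],(480,300),interpolation=2)
o[300:,480:]=cv2.resize(c[120:250,225:390],(320,300),interpolation=2)
cv2.imwrite('pics/c15.png',o[:,:,::-1])
d=pickle.load(open('w15.pkl','rb'))
print(proj(d,[.533,-.168,.089]).round(0),proj(d,[.533,-.19,.089]).round(0),proj(d,[.533,-.2147,.045]).round(0))
m=(a.min(2)>170).astype(np.uint8);p=proj(d,[.533,-.18,.089])
for k in cv2.findContours(m,cv2.RETR_EXTERNAL,cv2.CHAIN_APPROX_NONE)[0]:
    (u,v),wh,an=cv2.minAreaRect(k)
    if cv2.contourArea(k)>8 and np.hypot(u-p[0],v-p[1])<60: print(round(u),round(v),np.round(wh),round(an),onz(d,u,v,.089)[:2].round(4),onz(d,u,v,.045)[:2].round(4))
E
```

```text
35.2333 [ 0.4927 -0.2074  0.2908] 
 [[-0.002 -1.    -0.001]
 [ 0.001 -0.001  1.   ]
 [-1.     0.002  0.001]] 0.03989809946768934 [ 1.3  0.8 -0.7] [ 0.492 -0.285  0.459]
35.2833 [ 0.4927 -0.2073  0.2906] 
 [[-0.002 -1.    -0.001]
 [ 0.002 -0.001  1.   ]
 [-1.     0.002  0.002]] 0.03991791572736216 [ 0.2  0.5 -0.1] [1.433 0.453 0.969]
[286. 198.] [286. 182.] [288. 157.]
266 242 [19. 10.] 90 [ 0.5628 -0.1034] [ 0.5712 -0.0818]
273 190 [43. 16.] 88 [ 0.55   -0.1794] [ 0.5569 -0.1668]
302 190 [46. 21.] 90 [ 0.5112 -0.179 ] [ 0.5134 -0.1664]
288 158 [11.  4.] 90 [ 0.5288 -0.2216] [ 0.5332 -0.214 ]
286 186 [88. 73.] 90 [ 0.5319 -0.1844] [ 0.5366 -0.1724]
```

View pics/c15.png

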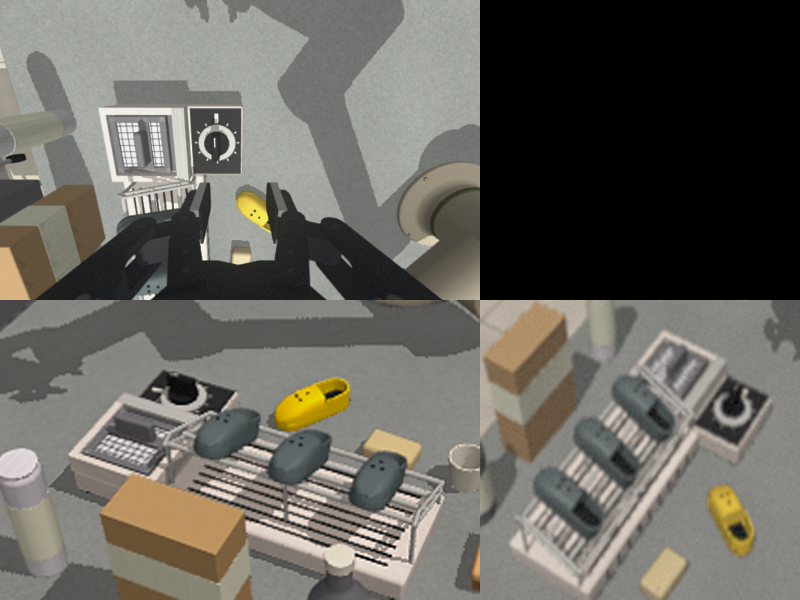

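```bash
python3 clog.py s15 q15 D0 2>/dev/null; python3 -c "
from rig import env
print(env.close_job()); print(env.observe()['time_s'])"
```

```text
s15
  (366, 226, 600, 0.5524, 0.1579, 118, 65, 4.1)
  (324, 213, 630, 0.5519, 0.0359, 121, 76, -2.4)
  (286, 200, 618, 0.549, -0.0867, 105, 94, 23.3)
q15
  (270, 206, 335, 0.709, 0.1243, 157, 61, -5.3)
  (288, 183, 316, 0.72, 0.001, 144, 63, -14.3)
  (309, 166, 332, 0.7041, -0.1166, 163, 62, -18.3)
D0
the job is handed in; nothing more can be done
None
the job is handed in; nothing more can be done
```

I fitted the filter under the lip and pressed it home. I then put the three clogs I found on the rack, turned the timer to the broad mark last, and handed the job in. No verdict was reported.

**Last checks**
- **Filter:** it bottomed on the well floor at about 55 mm, pushing back at 20 N, and looks level with the rim in the final views. I did not measure its final sideways position after letting go.
- **Clogs:** each one met the rails with contact force before I let go. The final scene and side views show all three on the rack with toes up the slope, and the earlier wrist view shows their heels at the stop. Both final views show exactly three slate clogs, and I never saw a fourth. I did not measure their angles on the rack to the stated tolerance.
- **Timer:** the tool reached the 1.57 rad direction while gripping the bar. The final picture shows the pointer in line with the mark.
- **Other items:** the final views show nothing knocked over. The brush is only partly in them, and I did not measure how far anything moved.

**Disagreements**
- The fingertips stood about 25–30 mm behind the reported TCP, not 11 mm ahead as stated. My first close on the filter handle passed above it and gripped nothing, and I worked from the observed offset after that.
- My first height fix on the handle came out too low because I had matched the foot of its end rather than the top.
- I used 16 pictures, two over the budget of 14.

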